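# Dial open the die lockbox

## Robot

A 7-joint arm with a two-finger parallel gripper is mounted at the origin on a cart in front of the work surface, level with it; the furniture and walls round the work are solid. World frame = base frame: x ahead of the robot, y to its left, z up, the work surface at z = 0. Lengths are in m, angles in rad, forces in N, time in s.
With the tool pointing down it reaches from about 0.4 to 0.85 m from the base axis. Payload 10.4 kg.
Tool frame: the origin (TCP) lies at the very end of the fingers, on their centre line; the grasp point (between the pads) lies r.hold_point_z behind it (r.hold_point_z is the distance from the TCP to the grasp point, in m); z points along the fingers, y is the direction in which the jaws open and shut (so a half turn about z gives the same grasp; the last joint's range is limited). The gripper opens to 87 mm and grips with 3 to 60 N. Pads are 19 mm wide; open, the fingers measure 117 mm over their backs; the gripper's body (75 mm by 190 mm) begins 51 mm behind the grasp point.
Start: joints at [1.233, 0.332, -0.065, 1.46, 0.022, 1.35, -0.088], TCP at [0.194, -0.594, 0.192] pointing down, gripper open.
Joint ranges: [-2.6, 2.6], [-0.5, 2.12], [-1.47, 1.34], [0.16, 2.42], [-1.27, 4.41], [0.06, 2.06], [-2.6, 2.6]. Speed limits (rad/s): [2.22, 2.22, 2.79, 2.79, 3.14, 3.14, 3.14].

## Interface

Orientations are given as a unit quaternion [x, y, z, w].
In Python, from bench import r gives the robot as it stands.
- The arm moves only by the tool send_rows, never from a script. Its argument "commands" is a list of rows, each a list of 7 numbers: the shift along the world's x, y, z normalised to -1 to 1, where 1 is 0.03 m, then the turn, a rotation vector about the world's x, y, z normalised to -1 to 1, where 1 is 5 degrees, then the gripper command: -1 is fully open, 1 is shut, values between are in proportion. In form: [[tx, ty, tz, ax, ay, az, jaw], ...]. A call has 1 to 10 rows; each row shifts and turns the pose as measured when the row begins; what a row does not reach is not made up. A row lasts 1/12 s, in which the tool goes at most 41.7 mm and 7.16 degrees, less where a joint would pass 70% of its speed; a pose out of reach is approached as far as the arm can. A call with a number of a shift or a turn outside -1 to 1 is refused whole. A call with a gripper value outside its range is refused whole. The fingers move at their own pace and stop on an object; "grip_force" is the grip in N (left out, the last holds). Time passes only in rows, so rows that do not move let the fingers close. It gives the time, the measured TCP pose, the force and the opening at its end, in the units of the state.
- r.read_state(): the state, without advancing time (a new reading comes with each control period).
- r.camera(name): name is "side" or "top"; returns the picture (420x560x3 uint8, blue, green, red); there is no depth.
- r.calibration(name): a dict with "K" (3x3 intrinsics, pixels), "R" (3x3) and "t" (3): a world point X has camera coordinates R X + t. Camera axes: x right, y down, z forward; pixel columns grow to the right and rows downward; lengths in m; the calibration is good to about 2 mm. A picture is of the moment at which its call begins. calibration takes no time and is no camera call.
- r.close_job(): hands the job in, once; it reports no verdict.
The state is a dict: "time": time; "joint_positions": joint angles; "joint_vel": joint speeds; "joint_torque": joint torques, N m; "ee_pos": TCP position; "eef_rot": TCP orientation; "ft_force": force on the tool from outside, world axes, zero at the start; "torque": the same for the moment, N m; "width": finger opening in m.
Only numpy, scipy, OpenCV 4.12 (cv2) and the standard library are available. Lean on these libraries where they do the work, as an engineer would, in place of code of your own. Each camera call takes 0.05 s, during which the arm holds its last target.

## Task

Open the grey lockbox where the spare badge dies are kept: turn its dial clockwise at least two full turns and stop at 30, go back anticlockwise past 20 once and stop when you reach 20 the second time, then turn slowly clockwise until you feel the dial come to a stop by itself, without forcing it. Then lift the lid at least 30 degrees open and leave it standing open; leave the things lying round the box where they are.

Things in the scene. Friction and masses are not known exactly. Their poses are not given: they have to be found in the camera images.
- lockbox: grey sheet-steel lockbox, 218 x 260 x 89 mm (x, y, z) with its lid shut, screwed down on the worktop; origin at the centre of its underside, z up. Its front, with the lid's handle, faces its own -x; the hinges are at its +x. The flat top of the lid is 89 mm above the worktop
- dial (a joint): dial angle in rad, growing clockwise (seen from above) and counted on over full turns; 0 and every 2 pi: peg and black line point at the zero mark. Number = 40 x angle / 2 pi. Starts between numbers 12 and 28. Turns with 1 to 3 N at the peg; 30 and 20 must be met within one stroke. A wheel inside is taken along only after up to 300 degrees, so make the turns whole
- spindle_slip (a joint): slip in rad between the dial and the spindle under it that works the lock. A friction collar clamps the two together: it stays at 0 in proper use, but slips when the dial is forced against a stop with more than about 13 N at the peg (0.39 N m), and then the numbers no longer hold. It must stay within 0.06 either way
- zero_mark (a point): the zero mark: thick three-stroke arrow at the front of the fixed dark ring, 114 mm across, round the dial. The ring has 40 white strokes 9 degrees apart, every fifth longer; numbers run clockwise from 0: 10 at the box's left (+y), 20 at its back, 30 at its right (-y)
- dial_centre (a point): centre of the top face of the dial, on its upright axis: a bare aluminium disc 80 mm across, 99 mm above the worktop, flat but for a 1 mm boss. The last clockwise turn from 20 comes up solid after 55 to 170 degrees, between numbers 26 and 39, at a place that differs from start to start: a spring pulls the bolt into the slots, the lid is free. No stop by 40: dialled wrongly, begin again
- dial_peg (a point): point on the axis of the dial's turning peg, 22 mm above the disc and 11 mm below the peg's top: an upright black peg, 14 mm thick and 33 mm high, 30 mm from the dial's axis. It turns freely on its own pin, so it can be held firmly and led round the dial's axis in a circle without turning the hand
- lid_handle (a point): middle of the bar of the lid's handle: a dark round steel bar, 10 mm thick, 96 mm long between its two posts, along the box's y, 38 mm above the lid (127 mm above the worktop), near the front edge of the lid
- lid_hinge (a point): middle of the lid's hinge line, along the box's y at the back edge, 187 mm behind and 42 mm below the handle bar (lid shut)
- lid (a joint): opening angle of the lid in rad: 0 shut, 1.3 at its end stop. The bolt holds it shut until the lock is open. The lid weighs under 1 kg with its lock, its hinge is stiff: it lifts with about 9 N at the handle and stays where it is left. The round bar turns between fingers that pinch it across, so the hand may stay upright
- shell: plain white round badge shell, 56 mm across and 6 mm high, a bystander; origin at the centre of its underside
- badge: round printed badge, 56 mm across and 7 mm high, a bystander; origin at the centre of its underside
- tweezers: bare steel tweezers, 10 x 121 x 6 mm, a bystander; origin at the centre of its underside
- films: stack of round films, 67 mm across and 16 mm high, a bystander; origin at the centre of its underside
- driver: screwdriver with a red handle, 24 x 185 x 26 mm, a bystander; origin at the centre of its underside
- glue: glue stick, 25 x 91 x 25 mm, a bystander; origin at the centre of its underside

How it is judged:
By the outcome, as a careful person would: the job done as asked, in the order asked, and still so for the second after the job is handed in, with the robot touching nothing.
It also fails if it takes over 72 s, if anything falls off the work surface, if the arm or the gripper's body presses on something with over 40 N, if the wrist force passes 120 N, or if a joint passes its speed limit or range.

## Working session

There is one attempt and no reset: what is moved stays moved. The work goes in short steps, Python scripts to look and compute and a tool call to move; the robot and the scene stay as the last step left them, time stands still between calls to the robot, and variables do not carry over. Pictures are saved under pics/ and viewed, and the job is handed in when it is done.

Besides the shell and the picture viewer there is one more tool, called as name([rows], argument=value, ...), one row to a line, values as JSON. send_rows: Moves the arm, as the interface text tells. Scaled input: -1 to 1 covers 0.03 m each way for a shift and 5 degrees each way for a turn. Its arguments: {"type":"object","properties":{"commands":{"type":"array"},"grip_force":{"type":"number"}},"required":["commands"]}

```bash
ls; mkdir -p pics; python3 - <<'E'
from bench import r
import cv2
s=r.read_state()
for k,v in s.items(): print(k,v)
print(r.hold_point_z)
for n in("top","side"):
    cv2.imwrite(f"pics/{n}0.png",r.camera(n)); c=r.calibration(n); print(n,c)
E
```

```text
pics
time 0.0
joint_positions [ 1.23342591  0.33285713 -0.06468763  1.46097793  0.02156803  1.34991307
 -0.088488  ]
joint_vel [-1.19093331e-03 -3.54995429e-04  4.00465940e-05 -4.52663011e-05
 -1.71252645e-03 -1.06659272e-03  1.24145543e-03]
joint_torque [ 1.06090556e-03 -6.23249102e+01  2.46177893e-02 -3.89881861e+01
 -6.13690680e-02  3.98660358e-02  1.35459031e-04]
ee_pos [ 0.19335285 -0.59386103  0.19084567]
eef_rot [ 9.87639050e-01  1.56743653e-01 -1.35792629e-04 -7.18045712e-04]
ft_force [-0.51180091 -0.31001306  0.23441659]
torque [-0.00405955  0.00616071  0.03262334]
width 0.08680307176779647
0.0187
top {'K': array([[419.96320261,   0.        , 282.62139633],
       [  0.        , 419.96320261, 214.14934039],
       [  0.        ,   0.        ,   1.        ]]), 'R': array([[-1.72126644e-01, -9.85074557e-01, -7.32333468e-04],
       [-9.58080319e-01,  1.67582570e-01, -2.32375095e-01],
       [ 2.29029520e-01, -3.92963111e-02, -9.72625971e-01]]), 't': array([0.22319057, 0.53388706, 0.88468966])}
side {'K': array([[467.92357026,   0.        , 286.68131614],
       [  0.        , 467.92357026, 200.05297763],
       [  0.        ,   0.        ,   1.        ]]), 'R': array([[ 0.78076826, -0.62479114, -0.00607936],
       [-0.32447552, -0.3971265 , -0.85849064],
       [ 0.53396307,  0.67225485, -0.5127932 ]]), 't': array([-0.31755977,  0.3358639 ,  0.55117688])}
```

View pics/top0.png

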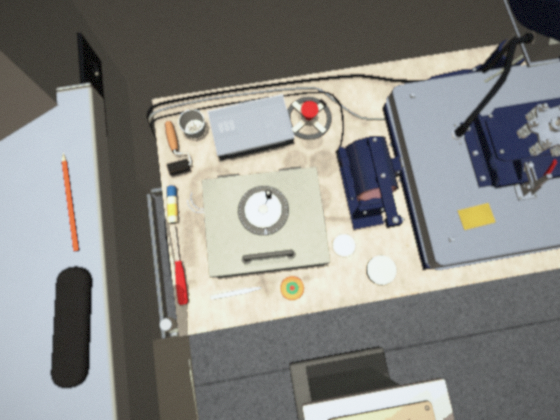

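View pics/side0.png

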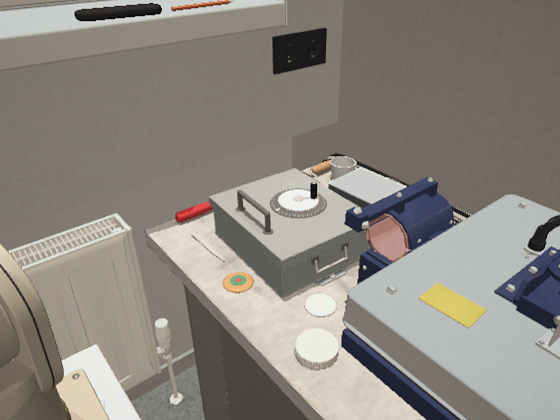

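```bash
cat > h.py <<'E'
from bench import r
import cv2, numpy as np
def ray(n,uv,z):
    c=r.calibration(n);K,R,t=c["K"],c["R"],c["t"]
    d=R.T@np.linalg.inv(K)@np.array([uv[0],uv[1],1.]);o=-R.T@t
    return o+d*(z-o[2])/d[2]
def proj(n,X):
    c=r.calibration(n);p=c["K"]@(c["R"]@np.array(X,float)+c["t"]);return p[:2]/p[2]
def crop(n,u0,v0,w,h,s,name,im=None):
    im=r.camera(n) if im is None else im
    cv2.imwrite(name,cv2.resize(im[v0:v0+h,u0:u0+w],None,fx=s,fy=s,interpolation=cv2.INTER_CUBIC));return im
E
python3 - <<'E'
from h import *
crop("x",195,160,145,125,5.5,"pics/c1.png",cv2.imread("pics/top0.png"))
crop("x",210,165,160,125,5,"pics/c2.png",cv2.imread("pics/side0.png"))
E
```

```text
(no output)
```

View pics/c1.png

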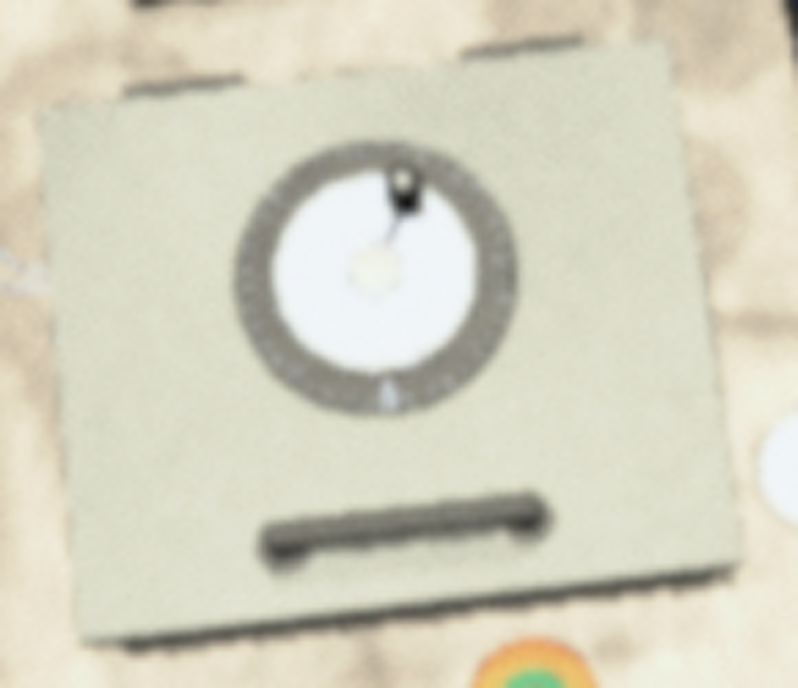

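View pics/c2.png

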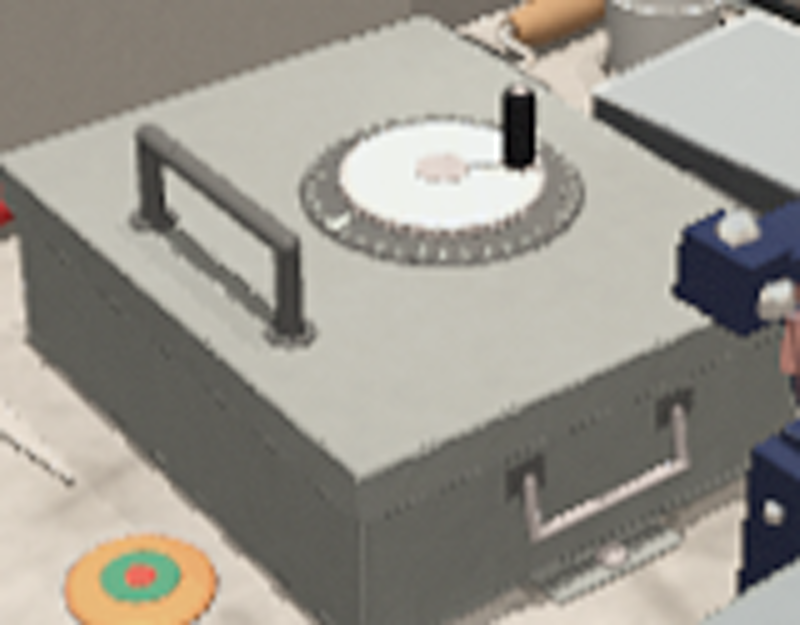

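```bash
python3 - <<'E'
from h import *
im=cv2.imread("pics/top0.png")
m=cv2.inRange(im,(225,225,220),(255,255,255));m[:, :230]=0;m[:,300:]=0;m[:185]=0;m[240:]=0
cs,_=cv2.findContours(m,cv2.RETR_EXTERNAL,cv2.CHAIN_APPROX_NONE)
for c in cs:
    if len(c)>20: print(cv2.fitEllipse(cv2.convexHull(c)))
P=lambda u,v:((u+.5)/5.5-.5+195,(v+.5)/5.5-.5+160)
S=lambda u,v:((u+.5)/5-.5+210,(v+.5)/5-.5+165)
c=[ray("top",P(*p),.089) for p in((40,108),(662,45),(738,565),(80,640))]
print("corn",np.round(c,4)); 
for i in range(4): print(np.linalg.norm(c[i]-c[(i+1)%4]),np.degrees(np.arctan2(*(c[(i+1)%4]-c[i])[1::-1])))
print("ctr",np.mean(c,0))
print("dial",ray("top",P(375,270),.1),"ring",ray("top",P(376,277),.09), "side",ray("side",S(442,172),.099))
print("peg top",ray("top",P(404,175),.132),ray("side",S(520,92),.132))
print("zero",ray("top",P(389,394),.09))
a=ray("top",P(285,533),.127);b=ray("top",P(528,507),.127);print("handle",a,b,(a+b)/2,np.degrees(np.arctan2(*(a-b)[1::-1])))
a=ray("side",S(150,133),.127);b=ray("side",S(288,240),.127);print("handle s",a,b,(a+b)/2,np.degrees(np.arctan2(*(a-b)[1::-1])))
E
```

```text
((262.72430419921875, 209.04055786132812), (33.98225402832031, 35.19090270996094), 76.18177795410156)
corn [[0.6685 0.2931 0.089 ]
 [0.6515 0.0388 0.089 ]
 [0.4371 0.0501 0.089 ]
 [0.4524 0.3055 0.089 ]]
0.25495567243209777 -93.83251925293925
0.21462455136329203 176.9595744582471
0.2558175300789191 86.57253887924269
0.21642285513634063 -3.2734991172258856
ctr [0.55237686 0.17188147 0.089     ]
dial [0.57509029 0.169789   0.1       ] ring [0.57475167 0.16991304 0.09      ] side [0.57181577 0.16972687 0.099     ]
peg top [0.60211516 0.15255855 0.132     ] [0.59838291 0.15470464 0.132     ]
zero [0.52692808 0.17253858 0.09      ]
handle [0.47411176 0.21901343 0.127     ] [0.46811276 0.12805065 0.127     ] [0.47111226 0.17353204 0.127     ] 86.22680402007188
handle s [0.47399911 0.22637165 0.127     ] [0.46932775 0.13199329 0.127     ] [0.47166343 0.17918247 0.127     ] 87.16640052171692
```

```bash
cat >> h.py <<'E'
def tri(a,b):
    A=[];
    P=[r.calibration(n)["K"]@np.c_[r.calibration(n)["R"],r.calibration(n)["t"]] for n in("top","side")]
    X=cv2.triangulatePoints(P[0],P[1],np.array(a,float).reshape(2,1),np.array(b,float).reshape(2,1));return (X[:3]/X[3]).ravel()
E
python3 - <<'E'
from h import *
print("machine corner",tri((426,262),(352,318)),tri((388,88),(520,200)))
print("yellow",tri((477,217),(452,305)))
print("clamp",tri((352,222),(357,215)),tri((340,152),(437,183)))
for z in (0,.1,.2,.3): print(z,ray("top",(426,265),z),ray("top",(345,152),z),ray("top",(355,226),z))
for n,p,z in(("badge",(292,288),.005),("shell",(344,245),.005),("films",(381,269),.016)): print(n,ray("top",p,z))
crop("x",330,60,230,230,2.6,"pics/c3.png",cv2.imread("pics/top0.png"))
E
```

```text
machine corner [ 0.40096439 -0.14167355  0.12729214] [ 0.78591565 -0.14847542  0.16002687]
yellow [ 0.46352759 -0.2392561   0.1852848 ]
clamp [ 0.51659258 -0.01404451  0.17082116] [ 0.67598335 -0.03285521  0.17550363]
0 [ 0.40067574 -0.18437128  0.        ] [ 0.7096048  -0.05565258  0.        ] [ 0.52058076 -0.04031026  0.        ]
0.1 [ 0.3952556  -0.14887556  0.1       ] [ 0.67281167 -0.03322876  0.1       ] [ 0.50298378 -0.01944451  0.1       ]
0.2 [ 0.38983545 -0.11337984  0.2       ] [ 0.63601854 -0.01080494  0.2       ] [0.48538679 0.00142123 0.2       ]
0.3 [ 0.3844153  -0.07788412  0.3       ] [0.5992254  0.01161888 0.3       ] [0.46778981 0.02228697 0.3       ]
badge [0.40211896 0.13439033 0.005     ]
shell [ 0.47943261 -0.00405691  0.005     ]
films [ 0.40869515 -0.0744908   0.016     ]
```

View pics/c3.png

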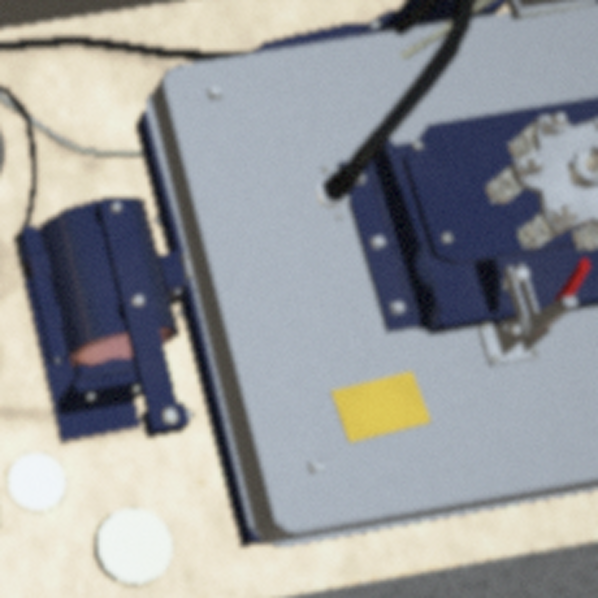

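send_rows([
  [0.6,0.65,0.7,0,0,0.45,-1],
  [0.6,0.65,0.7,0,0,0.45,-1],
  [0.6,0.65,0.7,0,0,0.45,-1],
  [0.6,0.65,0.7,0,0,0.45,-1],
  [0.6,0.65,0.7,0,0,0.45,-1],
  [0.6,0.65,0.7,0,0,0.45,-1],
  [0.6,0.65,0.7,0,0,0.45,-1],
  [0.4,0.9,0,0,0,0.5,-1],
  [0.4,0.9,0,0,0,0.5,-1],
  [0.4,0.9,0,0,0,0.5,-1],
], grip_force=10)

```text
time: 0.93
ee_pos: [0.3535, -0.3681, 0.338]
eef_rot: [0.935, 0.355, -0.004, -0.005]
ft_force: [1.2, 0.2, 0.4]
width: 0.087
```

send_rows([
  [0.42,0.92,0,0,0,0.5,-1],
  [0.42,0.92,0,0,0,0.5,-1],
  [0.42,0.92,0,0,0,0.5,-1],
  [0.42,0.92,0,0,0,0.5,-1],
  [0.42,0.92,0,0,0,0.5,-1],
  [0.42,0.92,0,0,0,0.5,-1],
  [0.42,0.92,0,0,0,0.5,-1],
  [0.42,0.92,0,0,0,0.5,-1],
  [0.42,0.92,0,0,0,0.5,-1],
  [0.42,0.92,0,0,0,0.5,-1],
])

```text
time: 1.77
ee_pos: [0.4815, -0.077, 0.3363]
eef_rot: [0.83, 0.558, -0.007, -0.004]
ft_force: [0.9, -0.0, -0.4]
width: 0.0868
```

```bash
cat >> h.py <<'E'
from scipy.spatial.transform import Rotation as Ro
def yaw():
    s=r.read_state();M=Ro.from_quat(s["eef_rot"]).as_matrix();return s,np.degrees(np.arctan2(M[1,1],M[0,1])),M[:,2]
E
python3 -c "
from h import *
s,y,z=yaw();print(s['time'],s['ee_pos'],y,z,s['joint_positions'])"
```

```text
1.7667 [ 0.48153161 -0.07697572  0.33632988] -22.19433677965556 [-0.01597757 -0.00119615 -0.99987164] [ 0.65331906  0.03634791 -0.60212438  1.51421406  0.02261911  1.61330747
 -0.33519179]
```

send_rows([
  [0.43,0.88,-0.5,0,-0.02,0.42,-1],
  [0.43,0.88,-0.5,0,-0.02,0.42,-1],
  [0.43,0.88,-0.5,0,-0.02,0.42,-1],
  [0.43,0.88,-0.5,0,-0.02,0.42,-1],
  [0.43,0.88,-0.5,0,-0.02,0.42,-1],
  [0.43,0.88,-0.5,0,-0.02,0.42,-1],
  [0.43,0.88,-0.5,0,-0.02,0.42,-1],
  [0.43,0.88,-0.5,0,-0.02,0.42,-1],
  [0.43,0.7,-0.4,0,-0.02,0.42,-1],
  [0,0,0,0,0,0,-1],
])

```text
time: 2.6
ee_pos: [0.6002, 0.1734, 0.1956]
eef_rot: [0.719, 0.695, -0.001, 0.001]
ft_force: [-0.4, 0.5, 0.6]
width: 0.0871
```

```bash
python3 -c "
from h import *
s,y,z=yaw();print(s['time'],s['ee_pos'],y,z,s['joint_positions'])
cv2.imwrite('pics/s1.png',r.camera('side'));crop('top',195,160,145,125,5,'pics/t1.png')"
```

```text
2.6 [0.60018259 0.17336223 0.19555146] -1.8799497549341535 [-3.20850557e-05 -1.90539956e-03 -9.99998184e-01] [ 0.22032044  0.43395961 -0.7770395   1.42328495  0.30508036  1.40792122
 -0.5923325 ]
```

View pics/s1.png

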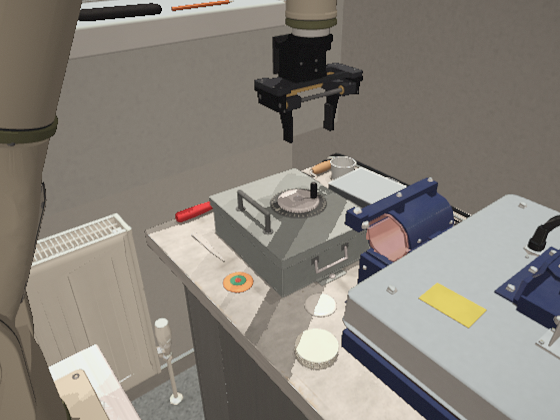

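View pics/t1.png

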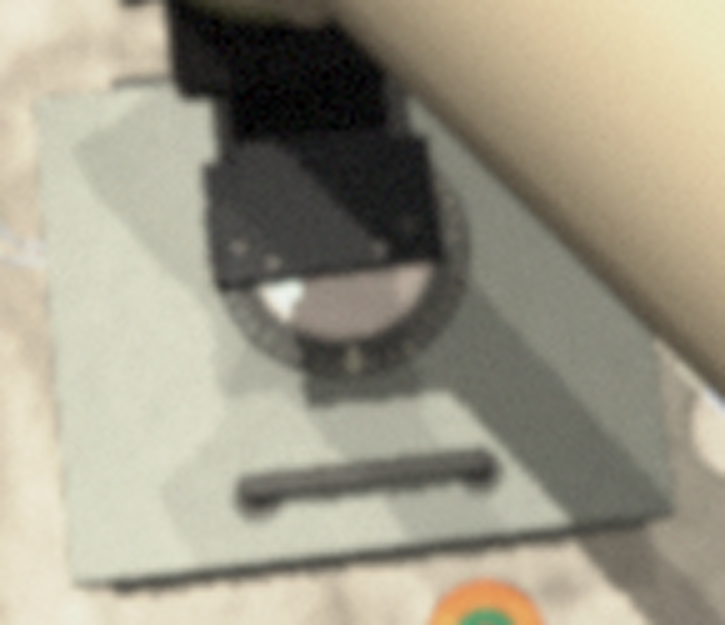

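send_rows([
  [0,-0.64,0,0,0,-0.3,-0.3],
  [0,0,0,0,0,0,-0.3],
  [0,0,-0.8,0,0,0,-0.3],
  [0,0,-0.8,0,0,0,-0.3],
  [0,0,-0.8,0,0,0,-0.3],
  [0,0,-0.4,0,0,0,-0.3],
  [0,0,0,0,0,0,-0.3],
])

```text
time: 3.28
ee_pos: [0.6029, 0.1413, 0.1175]
eef_rot: [0.735, 0.679, 0.002, 0.007]
ft_force: [-0.0, -0.4, 0.6]
width: 0.0576
```

```bash
python3 -c "
from h import *
s,y,z=yaw();print(s['time'],s['ee_pos'],y,z,s['width'],s['ft_force'])
crop('side',250,90,160,140,5,'pics/s2.png')"
```

```text
3.2833 [0.60287565 0.14134507 0.1175182 ] -4.538042617022135 [ 0.01153646 -0.00715875 -0.99990783] 0.0575528274557175 [-0.02141607 -0.3964509   0.58631352]
```

View pics/s2.png

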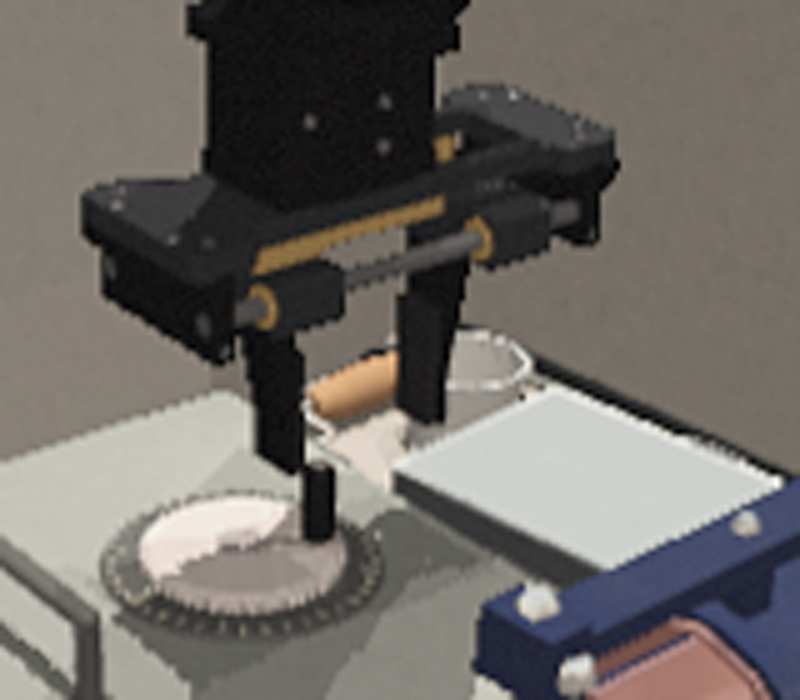

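send_rows([
  [0,0,0,0,0,0,-0.3],
  [0,0,0,0,0,0,-0.3],
])

```text
time: 3.5
ee_pos: [0.6044, 0.141, 0.1214]
eef_rot: [0.735, 0.678, 0.003, 0.008]
ft_force: [0.4, 0.3, -0.1]
width: 0.0566
```

```bash
python3 -c "
from h import *
s,y,z=yaw();print(s['time'],s['ee_pos'],y,z,s['width'],s['joint_vel'].round(3))
for n,w in(('top',[195,160]),('side',[210,165])):
  print(proj(n,s['ee_pos']))"
```

```text
3.5 [0.60438741 0.14101546 0.12139839] -4.620299299159172 [ 0.01502729 -0.00679781 -0.99986398] 0.05656840513591163 [ 0.002 -0.018 -0.005 -0.022 -0.006  0.012  0.004]
[273.35823075 190.92502801]
[320.4851622 189.4883567]
```

```bash
python3 -c "
from h import *
for d in(-.029,.029): print(proj('side',[.6029+d,.1413-d*.07,.1175]),proj('top',[.6029+d,.1413-d*.07,.1175]))
print(proj('side',[.600,.1535,.132]),proj('side',[.600,.1535,.099]))
s,y,z=yaw();print(s['time'],s['ee_pos'])
crop('side',250,90,160,140,5,'pics/s3.png')
crop('top',195,140,145,125,5,'pics/t3.png')"
```

```text
[307.75888667 195.78830506] [274.71630634 205.13367472]
[331.38402608 187.18571828] [272.07051193 179.29830278]
[314.63800113 182.97711664] [314.22758758 197.63688729]
3.5 [0.60438741 0.14101546 0.12139839]
```

View pics/s3.png

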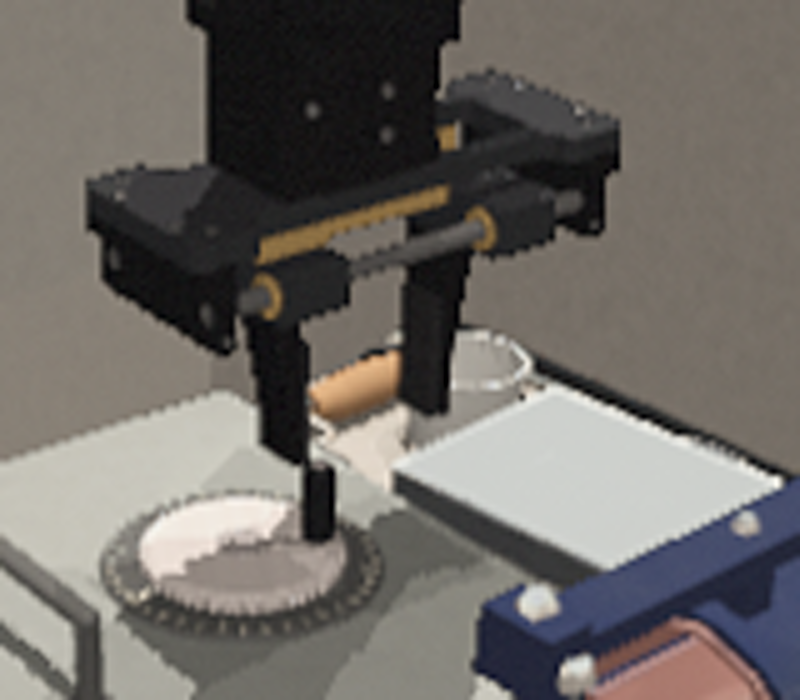

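View pics/t3.png

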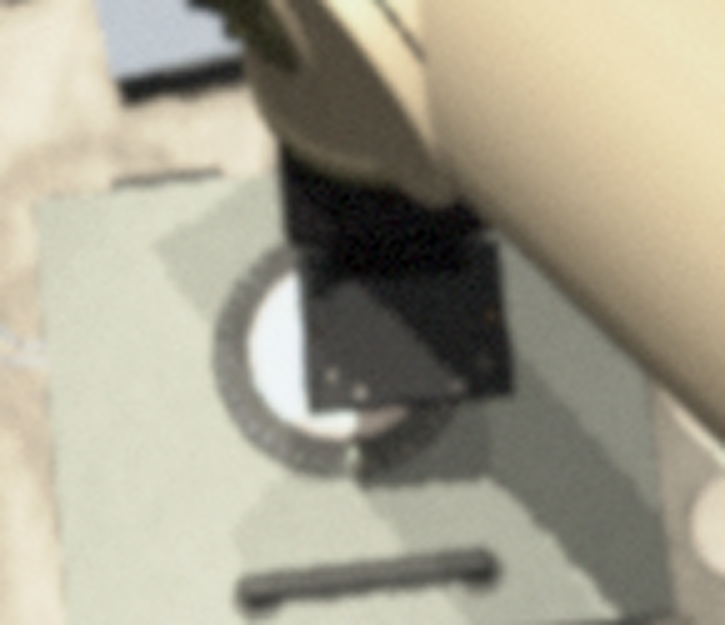

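```bash
python3 -c "
from h import *
for d in(-.044,.044): print(proj('side',[.6002+d,.1734,.1956]),proj('side',[.6002+d,.1734-.0095,.1956]))
for d in(-.029,.029): print(proj('side',[.6044+d,.141-.0095,.1214]),proj('side',[.6044+d*1.5,.141-.0095,.1214]))
crop('x',240,20,140,140,5,'pics/s1c.png',cv2.imread('pics/s1.png'))
s,y,z=yaw();print(s)"
```

```text
[290.56553323 155.99502531] [293.83129    157.72449096]
[325.63970912 143.60692967] [328.98341265 145.15918579]
[312.4938161  196.20079248] [306.68014211 198.67757569]
[334.76521724 186.71256995] [340.09961243 184.43997254]
{'time': 3.6, 'joint_positions': array([ 0.25978059,  0.45940658, -0.74499299,  1.54627538,  0.33537499,
        1.25179161, -0.61647822]), 'joint_vel': array([-0.00425457,  0.0058459 , -0.00285677,  0.00779881,  0.00055125,
       -0.00527436, -0.00036442]), 'joint_torque': array([ 2.41385568e-01, -5.97293365e+01, -1.09508693e+01, -3.60245919e+01,
        8.73963669e-03, -1.30846049e-03,  9.11412091e-03]), 'ee_pos': array([0.60459837, 0.14137116, 0.12159932]), 'eef_rot': array([0.73490467, 0.67811677, 0.00357725, 0.007745  ]), 'ft_force': array([-0.76670161, -0.19233507, -0.2989824 ]), 'torque': array([-0.02661635, -0.06974484, -0.04922441]), 'width': 0.056278323747620485}
```

View pics/s1c.png

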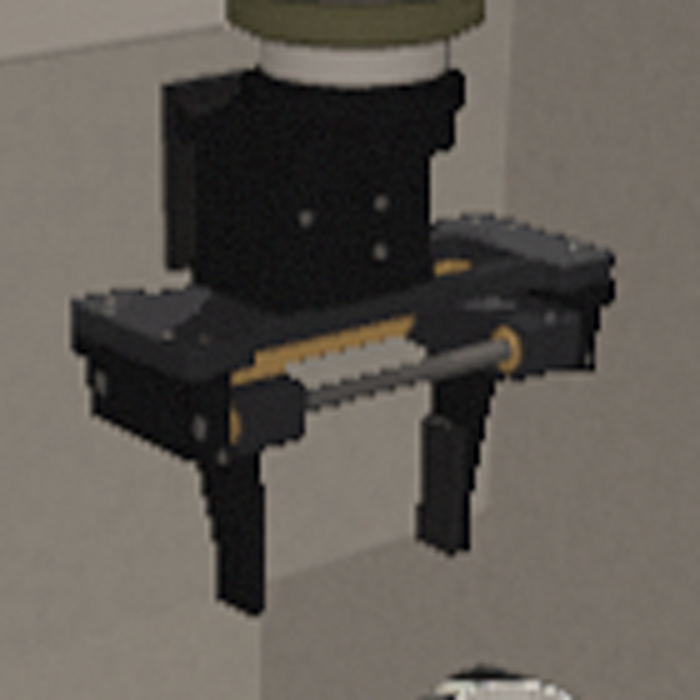

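```bash
python3 -c "
from h import *
for z in(.19,.22,.25,.28): print(z,[ray('top',p,z).round(3) for p in((257,221.5),(297,219),(276,220))], np.linalg.norm(ray('top',(257,221.5),z)-ray('top',(297,219),z)))
for n in('top','side'):
  c=r.calibration(n);print(n,-c['R'].T@c['t'])
# side features of left plate: corners in s3
S=lambda u,v:((u+.5)/5-.5+250,(v+.5)/5-.5+90)
T=lambda u,v:((u+.5)/5-.5+195,(v+.5)/5-.5+140)
# plate top front corners: side (90,180)? top
print(tri(T(310,408),S(88,183)),tri(T(510,395),S(262,238)), tri(T(510,395),S(240,350)))
"
```

```text
0.19 [array([0.529, 0.184, 0.19 ]), array([0.52 , 0.107, 0.19 ]), array([0.525, 0.148, 0.19 ])] 0.07769751235751521
0.22 [array([0.522, 0.184, 0.22 ]), array([0.514, 0.109, 0.22 ]), array([0.518, 0.148, 0.22 ])] 0.07476441525265051
0.25 [array([0.515, 0.183, 0.25 ]), array([0.507, 0.112, 0.25 ]), array([0.512, 0.149, 0.25 ])] 0.07183131814778576
0.28 [array([0.508, 0.182, 0.28 ]), array([0.501, 0.114, 0.28 ]), array([0.505, 0.15 , 0.28 ])] 0.06889822104292102
top [0.34730368 0.16515423 0.98469765]
side [ 0.0626121  -0.4355594   0.56904521]
[0.51247998 0.1834635  0.26230608] [0.51454442 0.10660805 0.26432375] [0.51601224 0.10870804 0.22430114]
```

```bash
python3 -c "
from h import *
S=lambda u,v:((u+.5)/5-.5+250,(v+.5)/5-.5+90)
for z in(.12,.13,.14,.15,.16): print(z,ray('side',S(303,464),z).round(3),ray('side',S(262,442),z).round(3),ray('side',S(443,413),z).round(3),ray('side',S(405,400),z).round(3))
"
```

```text
0.12 [0.609 0.177 0.12 ] [0.609 0.202 0.12 ] [0.683 0.173 0.12 ] [0.679 0.192 0.12 ]
0.13 [0.597 0.163 0.13 ] [0.597 0.187 0.13 ] [0.67 0.16 0.13] [0.666 0.178 0.13 ]
0.14 [0.585 0.15  0.14 ] [0.585 0.173 0.14 ] [0.656 0.146 0.14 ] [0.652 0.164 0.14 ]
0.15 [0.573 0.136 0.15 ] [0.572 0.159 0.15 ] [0.642 0.133 0.15 ] [0.638 0.15  0.15 ]
0.16 [0.561 0.123 0.16 ] [0.56  0.145 0.16 ] [0.628 0.119 0.16 ] [0.624 0.136 0.16 ]
```

send_rows([
  [-0.17,0.4,0,0.08,0.17,0.24,-0.3],
  [0,0,0,0,0,0,-0.3],
  [0,0,0,0,0,0,-0.3],
])

```text
time: 3.85
ee_pos: [0.5998, 0.1553, 0.1237]
eef_rot: [0.727, 0.687, 0.001, -0.0]
ft_force: [-0.3, -0.0, 1.4]
width: 0.0568
```

```bash
python3 -c "
from h import *
s,y,z=yaw();print(s['time'],s['ee_pos'],y,z,s['width'],abs(s['joint_vel']).max())"
```

```text
3.85 [0.59981505 0.15525778 0.1236673 ] -3.2624120633337665 [ 0.00209212  0.00206795 -0.99999567] 0.05675421382934329 0.0216457175671349
```

send_rows([
  [0,-0.05,-0.5,0,0,0,-0.3],
  [0,0,0,0,0,0,-0.3],
])

```text
time: 4.02
ee_pos: [0.6001, 0.155, 0.1092]
eef_rot: [0.726, 0.687, 0.002, 0.0]
ft_force: [-0.7, -1.7, -0.7]
width: 0.0563
```

```bash
python3 -c "
from h import *
s,y,z=yaw();print(s['time'],s['ee_pos'],y,z,s['ft_force'])
for d in(-.028,.028): print(proj('side',s['ee_pos']+[d,-.0095,0]))
crop('side',250,110,160,140,5,'pics/s4.png')"
```

```text
4.0167 [0.60008066 0.15504218 0.10920241] -3.1718607379009547 [ 0.00326686  0.00290933 -0.99999043] [-0.69409996 -1.66357984 -0.74318585]
[306.21366451 199.37065373]
[327.6216249 190.2343584]
```

View pics/s4.png

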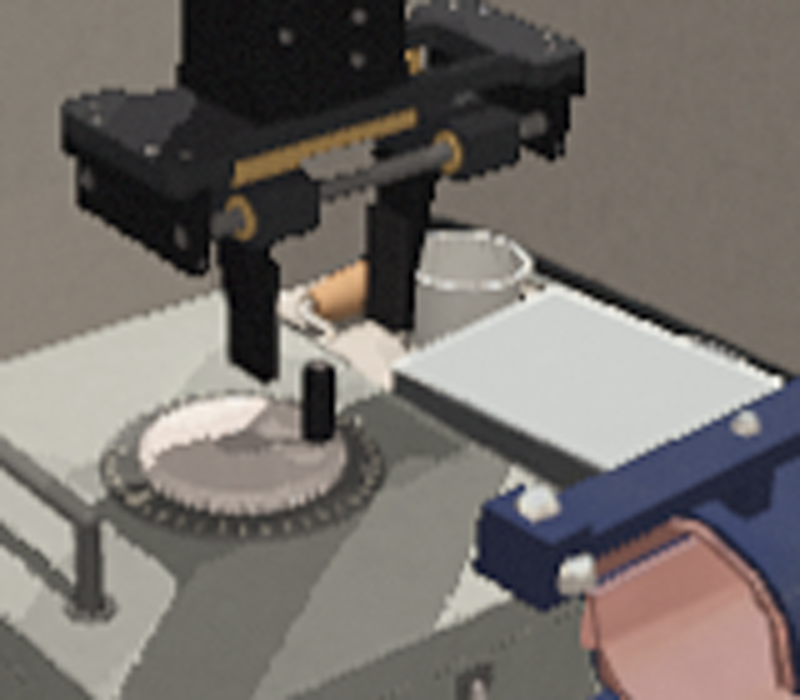

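send_rows([
  [0,-0.05,-0.3,0,0,0,-0.3],
  [0,0,-0.1,0,0,0,-0.3],
  [0,0,0,0,0,0,-0.3],
])

```text
time: 4.32
ee_pos: [0.6014, 0.1549, 0.0997]
eef_rot: [0.726, 0.688, 0.004, 0.001]
ft_force: [-0.4, 1.4, -0.0]
width: 0.0565
```

```bash
python3 -c "
from h import *
s,y,z=yaw();print(s['time'],s['ee_pos'],y,z,s['ft_force'])
crop('side',250,110,160,140,5,'pics/s5.png')
crop('top',195,140,145,125,5,'pics/t5.png')"
```

```text
4.3167 [0.60144636 0.15486584 0.09968063] -3.130866283512923 [ 0.00686934  0.00443797 -0.99996656] [-0.40783886  1.40285124 -0.03294703]
```

View pics/s5.png

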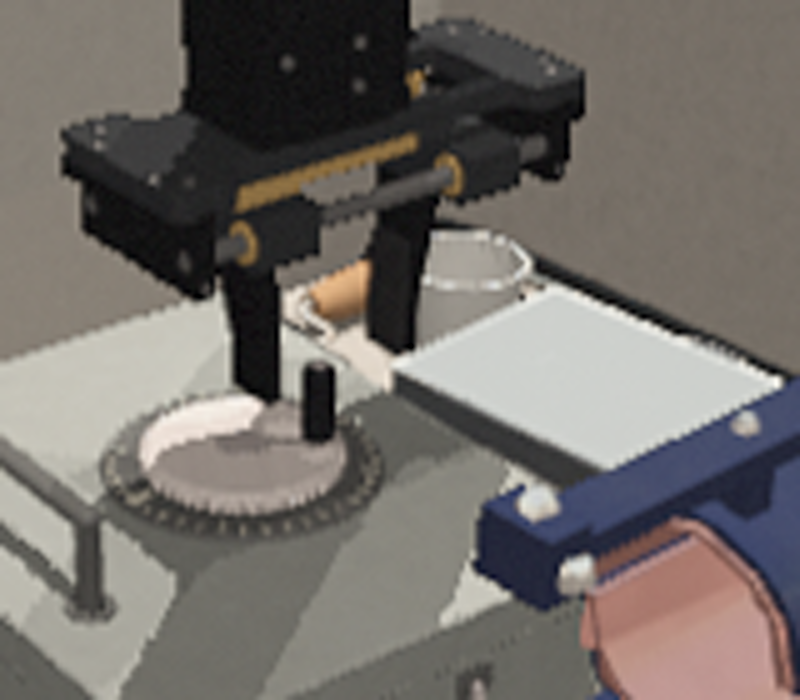

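View pics/t5.png

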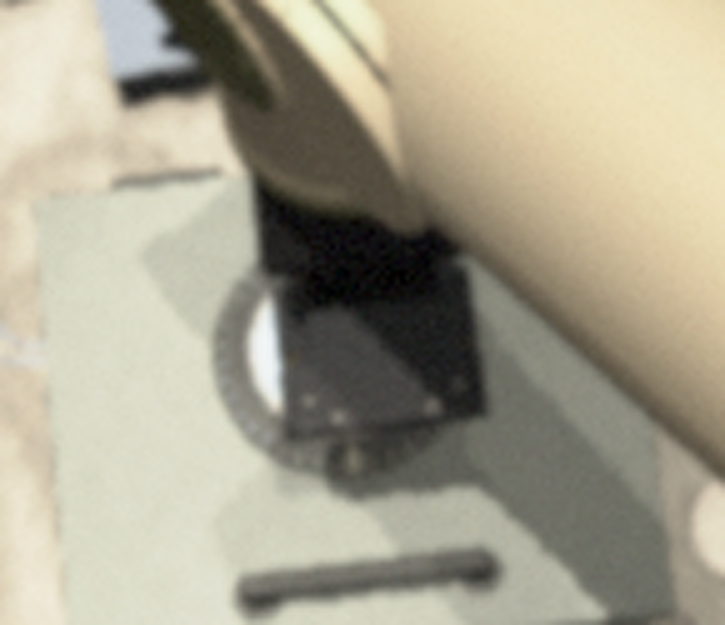

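send_rows([
  [-0.04,-0.04,-0.35,-0.05,0.08,0,-0.3],
  [0,0,0,0,0,0,-0.3],
])

```text
time: 4.58
ee_pos: [0.6006, 0.1534, 0.0893]
eef_rot: [0.726, 0.687, 0.0, 0.0]
ft_force: [-0.3, -1.0, -0.3]
width: 0.0565
```

```bash
python3 -c "
from h import *
s,y,z=yaw();print(s['time'],s['ee_pos'],y,z,s['ft_force'])
crop('side',250,110,160,140,5,'pics/s6.png')"
```

```text
4.5833 [0.60058322 0.15338675 0.08930596] -3.1560303183937837 [ 4.48437302e-04 -3.80424134e-04 -9.99999827e-01] [-0.33221275 -0.95389051 -0.33488635]
```

View pics/s6.png

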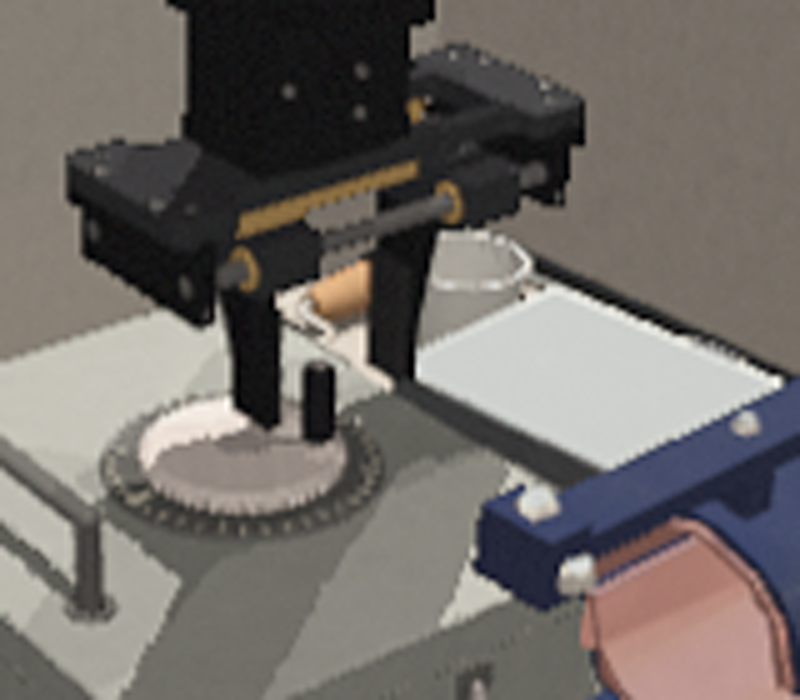

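send_rows([
  [0,0,-0.33,0,0,0,-0.3],
  [0,0,-0.03,0,0,0,-0.3],
])

```text
time: 4.8
ee_pos: [0.6015, 0.154, 0.0792]
eef_rot: [0.726, 0.687, 0.001, 0.001]
ft_force: [-0.3, -0.4, -0.1]
width: 0.0567
```

```bash
python3 -c "
from h import *
s,y,z=yaw();print(s['time'],s['ee_pos'],y,z,s['ft_force'])
crop('side',250,110,160,140,5,'pics/s7.png')"
```

```text
4.8 [0.60147144 0.15404433 0.07915529] -3.147836521122724 [ 2.69834160e-03  5.99113784e-04 -9.99996180e-01] [-0.30330358 -0.37721962 -0.11180001]
```

View pics/s7.png

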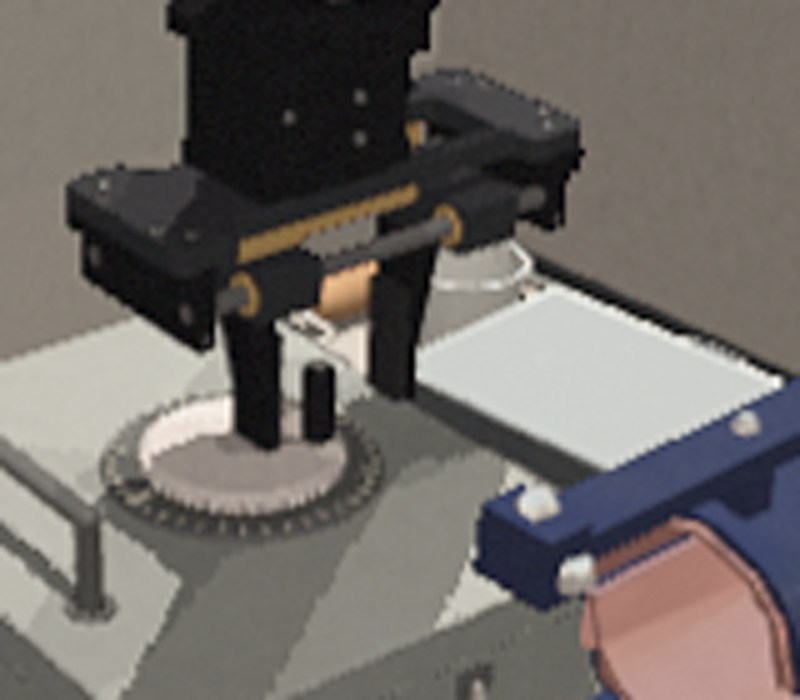

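send_rows([
  [0,0,0,0,0,0,1],
  [0,0,0,0,0,0,1],
  [0,0,0,0,0,0,1],
  [0,0,0,0,0,0,1],
  [0,0,0,0,0,0,1],
  [0,0,0,0,0,0,1],
], grip_force=15)

```text
time: 5.35
ee_pos: [0.6022, 0.1546, 0.0805]
eef_rot: [0.726, 0.688, 0.002, 0.001]
ft_force: [-0.2, 0.7, 0.3]
width: 0.0245
```

```bash
python3 -c "
from h import *
s,y,z=yaw();print(s['time'],s['ee_pos'],y,z,s['ft_force'],s['width'])
crop('side',250,110,160,140,5,'pics/s8.png')"
```

```text
5.35 [0.60217339 0.15459247 0.08053317] -3.1316855125360816 [ 0.00432649  0.00129917 -0.9999898 ] [-0.18522184  0.68366455  0.26624686] 0.024518094446102926
```

View pics/s8.png

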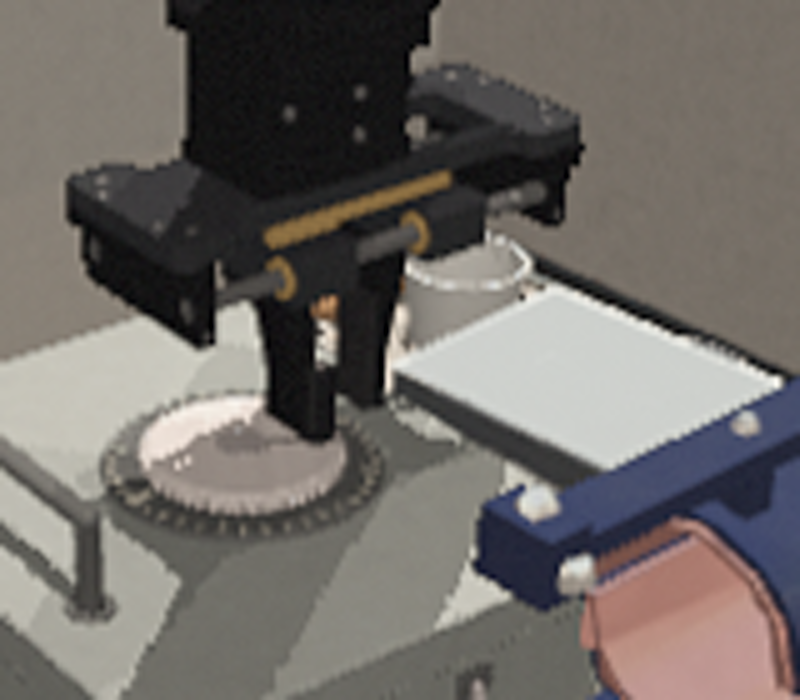

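send_rows([
  [0,0,0,0,0,0,1],
  [0,0,0,0,0,0,1],
  [0,0,0,0,0,0,1],
  [0,0,0,0,0,0,1],
])

```text
time: 5.73
ee_pos: [0.6013, 0.155, 0.0805]
eef_rot: [0.726, 0.688, 0.001, 0.0]
ft_force: [-1.0, 0.8, -0.2]
width: 0.0135
```

```bash
python3 -c "
from h import *
s,y,z=yaw();print(s['time'],s['ee_pos'],y,z,s['ft_force'],s['width'])
crop('side',250,110,160,140,5,'pics/s9.png')"
```

```text
5.7333 [0.60125622 0.15502731 0.08053725] -3.096235366001093 [ 0.00283557  0.00135349 -0.99999506] [-0.97198894  0.80283786 -0.24348022] 0.013501758945521447
```

View pics/s9.png

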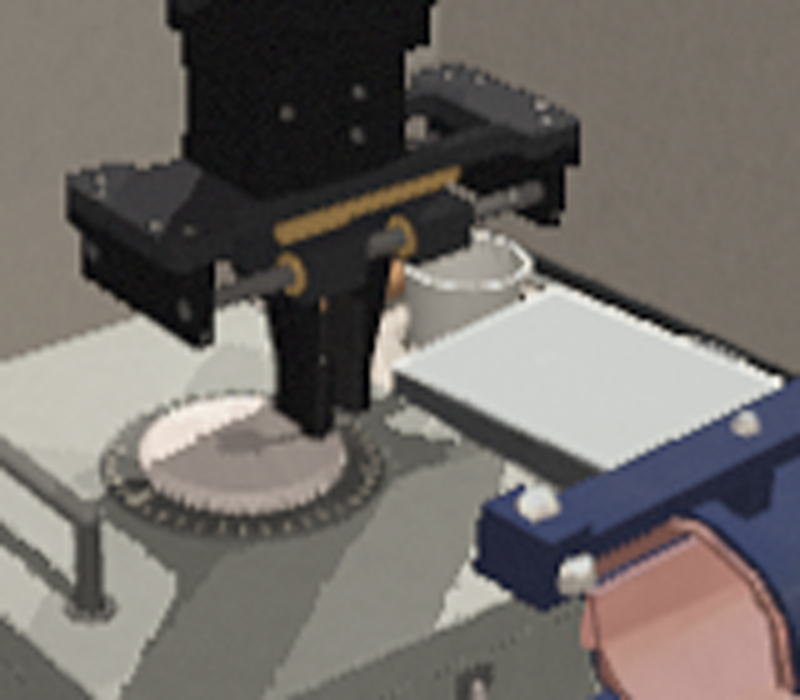

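send_rows([
  [-0.126,-0.167,-0.01,0,0,0,1],
  [-0.158,-0.137,-0.01,0,0,0,1],
  [-0.183,-0.101,-0.01,0,0,0,1],
  [-0.2,-0.061,-0.01,0,0,0,1],
  [-0.208,-0.018,-0.01,0,0,0,1],
])

```text
time: 6.2
ee_pos: [0.5767, 0.1383, 0.0804]
eef_rot: [0.727, 0.687, 0.004, 0.002]
ft_force: [1.8, 1.9, 3.6]
width: 0.0134
```

```bash
cat > st.py <<'E'
from h import *
import sys
s,y,z=yaw();p=s['ee_pos'];open('log.txt','a').write(' '.join(map(str,[s['time'],*p,*s['ft_force']]))+'\n')
C=np.array([float(a) for a in sys.argv[1:3]]) if len(sys.argv)>2 else np.array([.5753,.1705])
d=p[:2]-C
print('t',s['time'],'p',p.round(4),'phi',np.degrees(np.arctan2(d[1],d[0])).round(1),'r',np.hypot(*d).round(4),'yaw',y.round(2),'z',z.round(4),'F',s['ft_force'].round(1),'w',s['width'].round(4),'T',s['torque'].round(2))
E
python3 st.py
```

```text
Traceback (most recent call last):
  File "st.py", line 6, in <module>
    print('t',s['time'],'p',p.round(4),'phi',np.degrees(np.arctan2(d[1],d[0])).round(1),'r',np.hypot(*d).round(4),'yaw',y.round(2),'z',z.round(4),'F',s['ft_force'].round(1),'w',s['width'].round(4),'T',s['torque'].round(2))
                                                                                                                                                                                 ^^^^^^^^^^^^^^^^
AttributeError: 'float' object has no attribute 'round'
```

```bash
sed -i "s/s\['width'\].round(4)/round(s['width'],4)/" st.py; cat > plan.py <<'E'
# plan.py cx cy R step_deg n : rows along circle from present angle (step>0 = anticlockwise)
from h import *
import sys
cx,cy,R,st,n=map(float,sys.argv[1:6]);s=r.read_state();d=s['ee_pos'][:2]-[cx,cy]
a=np.arctan2(d[1],d[0]);p=d
# blend radial error over the rows
for k in range(int(n)):
    b=a+np.radians(st)*(k+1);w=max(0,1-(k+1)/2);rr=R+(np.hypot(*d)-R)*w
    q=rr*np.array([np.cos(b),np.sin(b)]);print(((q-p)/.03).round(2),round(np.degrees(b),1));p=q
E
python3 st.py; python3 plan.py .5753 .1705 .031 -15 8
```

```text
t 6.2 p [0.5767 0.1383 0.0804] phi -87.5 r 0.0322 yaw -3.23 z [ 0.0096  0.0024 -1.    ] F [1.8 1.9 3.6] w 0.0134 T [ 0.22 -0.48 -0.02]
[-0.27  0.04] -102.5
[-0.25  0.11] -117.5
[-0.22  0.15] -132.5
[-0.17  0.21] -147.5
[-0.11  0.24] -162.5
[-0.05  0.27] -177.5
[0.02 0.27] -192.5
[0.09 0.25] -207.5
```

send_rows([
  [-0.27,0.04,-0.01,0,0.05,0,1],
  [-0.25,0.11,-0.01,0,0.05,0,1],
  [-0.22,0.16,-0.01,0,0.02,0,1],
  [-0.17,0.21,-0.01,0,0.02,0,1],
  [-0.11,0.24,-0.01,0,0.02,0,1],
  [-0.05,0.27,-0.01,0,0.02,0,1],
  [0.02,0.27,-0.01,0,0.02,0,1],
  [0.09,0.25,-0.01,0,0.02,0,1],
])

```text
time: 6.87
ee_pos: [0.549, 0.1849, 0.0804]
eef_rot: [0.728, 0.686, 0.001, 0.001]
ft_force: [5.4, -8.2, 5.0]
width: 0.0133
```

```bash
python3 st.py; python3 plan.py .5753 .1705 .031 -15 10
```

```text
t 6.8667 p [0.549  0.1849 0.0804] phi 151.3 r 0.03 yaw -3.44 z [ 3.6e-03 -7.0e-04 -1.0e+00] F [ 5.4 -8.2  5. ] w 0.0133 T [-1.82 -1.43 -0.04]
[0.14 0.22] 136.3
[0.2  0.18] 121.3
[0.25 0.11] 106.3
[0.27 0.04] 91.3
[ 0.27 -0.03] 76.3
[ 0.25 -0.1 ] 61.3
[ 0.22 -0.16] 46.3
[ 0.17 -0.21] 31.3
[ 0.11 -0.25] 16.3
[ 0.04 -0.27] 1.3
```

```bash
python3 plan.py .5768 .1698 .030 -15 10
```

```text
[0.18 0.2 ] 136.5
[0.22 0.14] 121.5
[0.24 0.11] 106.5
[0.26 0.04] 91.5
[ 0.26 -0.03] 76.5
[ 0.24 -0.09] 61.5
[ 0.21 -0.15] 46.5
[ 0.16 -0.2 ] 31.5
[ 0.11 -0.24] 16.5
[ 0.04 -0.26] 1.5
```

send_rows([
  [0.18,0.2,0,0,0.02,0,1],
  [0.22,0.14,0,0,0.02,0,1],
  [0.24,0.11,0,0,0.02,0,1],
  [0.26,0.04,0,0,0.01,0,1],
  [0.26,-0.03,0,0,0.01,0,1],
])

```text
time: 7.28
ee_pos: [0.5809, 0.1972, 0.0803]
eef_rot: [0.728, 0.686, -0.008, 0.001]
ft_force: [-4.7, -4.6, 8.6]
width: 0.0136
```

```bash
python3 st.py .5768 .1698; python3 plan.py .5768 .1698 .030 -15 8
```

```text
t 7.2833 p [0.5809 0.1972 0.0803] phi 81.6 r 0.0277 yaw -3.38 z [-0.0104 -0.0123 -0.9999] F [-4.7 -4.6  8.6] w 0.0136 T [-1.26  0.83 -0.08]
[ 0.25 -0.03] 66.6
[ 0.24 -0.1 ] 51.6
[ 0.18 -0.19] 36.6
[ 0.13 -0.23] 21.6
[ 0.06 -0.25] 6.6
[-0.   -0.26] -8.4
[-0.07 -0.25] -23.4
[-0.13 -0.22] -38.4
```

send_rows([
  [0.25,-0.05,0.05,0.05,-0.05,0,1],
  [0.24,-0.1,0.03,0.04,-0.04,0,1],
  [0.18,-0.19,0,0.03,-0.03,0,1],
  [0.13,-0.23,0,0,0,0,1],
  [0.06,-0.25,0,0,0,0,1],
])

```text
time: 7.7
ee_pos: [0.6003, 0.1811, 0.0807]
eef_rot: [0.724, 0.689, -0.004, -0.005]
ft_force: [9.1, 10.3, -4.3]
width: 0.0132
```

```bash
python3 st.py .5768 .1698; python3 plan.py .5755 .1685 .030 -15 8
python3 - <<'E'
import numpy as np
from scipy.optimize import least_squares
P=np.loadtxt('log.txt')[:,1:3];P=np.vstack([[.6013,.155],P]);print(P)
f=least_squares(lambda c:np.hypot(P[:,0]-c[0],P[:,1]-c[1])-.03,[.575,.17]);print(f.x,f.fun)
f=least_squares(lambda c:np.hypot(P[:,0]-c[0],P[:,1]-c[1])-c[2],[.575,.17,.03]);print(f.x,f.fun)
E
```

```text
t 7.7 p [0.6003 0.1811 0.0807] phi 25.7 r 0.0261 yaw -2.82 z [-0.0129  0.0026 -0.9999] F [ 9.1 10.3 -4.3] w 0.0132 T [ 2.16 -2.26 -0.03]
[ 0.12 -0.22] 12.0
[ 0.06 -0.25] -3.0
[-0.05 -0.26] -18.0
[-0.11 -0.24] -33.0
[-0.17 -0.2 ] -48.0
[-0.22 -0.15] -63.0
[-0.25 -0.09] -78.0
[-0.26 -0.02] -93.0
[[0.6013     0.155     ]
 [0.5767159  0.13834286]
 [0.5767159  0.13834286]
 [0.54895505 0.18493201]
 [0.58086014 0.19723159]
 [0.60032338 0.18114121]]
[0.57378273 0.16803917] [ 4.50284713e-04 -1.59187866e-04 -1.59187866e-04  2.96840652e-05
  3.80998772e-05 -4.01534851e-04]
[0.57380553 0.16803698 0.02996086] [ 4.67886154e-04 -1.24457983e-04 -1.24457983e-04  8.89004867e-05
  7.39985531e-05 -3.81869227e-04]
```

```bash
python3 plan.py .5738 .1680 .030 -15 10
```

```text
[ 0.09 -0.24] 11.4
[ 0.02 -0.26] -3.6
[-0.05 -0.26] -18.6
[-0.12 -0.23] -33.6
[-0.17 -0.2 ] -48.6
[-0.22 -0.15] -63.6
[-0.25 -0.08] -78.6
[-0.26 -0.02] -93.6
[-0.26  0.05] -108.6
[-0.23  0.12] -123.6
```

send_rows([
  [0.09,-0.24,0,0,-0.04,-0.03,1],
  [0.02,-0.26,0,0,-0.04,-0.03,1],
  [-0.05,-0.26,0,0,-0.03,-0.02,1],
  [-0.12,-0.23,0,0,-0.02,0,1],
  [-0.17,-0.2,0,0,0,0,1],
  [-0.22,-0.15,0,0,0,0,1],
  [-0.25,-0.08,0,0,0,0,1],
  [-0.26,-0.02,0,0,0,0,1],
  [-0.26,0.05,0,0,0,0,1],
  [-0.23,0.12,0,0,0,0,1],
])

```text
time: 8.53
ee_pos: [0.573, 0.1389, 0.0804]
eef_rot: [0.729, 0.684, 0.012, 0.008]
ft_force: [4.3, -14.0, 5.9]
width: 0.0134
```

```bash
python3 st.py .5738 .1680; python3 plan.py .5738 .1680 .030 -15 10
```

```text
t 8.5333 p [0.573  0.1389 0.0804] phi -91.5 r 0.0291 yaw -3.68 z [ 0.0287  0.0053 -0.9996] F [  4.3 -14.    5.9] w 0.0134 T [-2.87 -0.75 -0.13]
[-0.25  0.02] -106.5
[-0.24  0.09] -121.5
[-0.2   0.16] -136.5
[-0.15  0.21] -151.5
[-0.09  0.24] -166.5
[-0.03  0.26] -181.5
[0.04 0.26] -196.5
[0.11 0.24] -211.5
[0.16 0.2 ] -226.5
[0.21 0.15] -241.5
```

```bash
cat > plan.py <<'E'
# plan.py step_deg n [gain]: rows along the peg circle; magnitudes scaled by gain
from h import *
import sys
st=float(sys.argv[1]);n=int(sys.argv[2]);g=float(sys.argv[3]) if len(sys.argv)>3 else 1.2
C=np.array([.5738,.1680]);R=.03;s,y,z=yaw();d=s['ee_pos'][:2]-C
a=np.arctan2(d[1],d[0]);e=R-np.hypot(*d);F=s['ft_force']
print('t',round(s['time'],2),'phi',np.degrees(a).round(1),'N',((176.6-np.degrees(a))/9%40).round(2),'r',(R-e).round(4),'z',s['ee_pos'][2].round(4),'F',F.round(1),'Frad',(F[:2]@d/np.hypot(*d)).round(1),'Fcw',(F[0]*np.sin(a)-F[1]*np.cos(a)).round(1),'w',round(s['width'],4))
print('tilt fix x,y,yaw units',(np.degrees(-z[1])/5).round(2),(np.degrees(z[0])/5).round(2),((-3.4-y)/5).round(2))
for k in range(n):
    b=a+np.radians(st)*(k+.5);u=np.array([np.cos(b),np.sin(b)]);t=np.array([-u[1],u[0]])*np.sign(st)
    v=t*2*R*np.sin(abs(np.radians(st))/2)*g+(u*e if k==0 else 0)
    print((v/.03).round(2))
E
python3 plan.py -13 7
```

```text
t 8.53 phi -91.5 N 29.79 r 0.0291 z 0.0804 F [  4.3 -14.    5.9] Frad 13.9 Fcw -4.7 w 0.0134
tilt fix x,y,yaw units -0.06 0.33 0.06
[-0.27  0.01]
[-0.25  0.1 ]
[-0.23  0.15]
[-0.19  0.2 ]
[-0.14  0.24]
[-0.08  0.26]
[-0.02  0.27]
```

send_rows([
  [-0.27,-0.03,0,-0.02,0.1,0.02,1],
  [-0.25,0.08,0,-0.02,0.1,0.02,1],
  [-0.23,0.15,0,0,0.05,0,1],
  [-0.19,0.2,0,0,0.03,0,1],
  [-0.14,0.24,0,0,0.03,0,1],
  [-0.08,0.26,0,0,0,0,1],
  [-0.02,0.27,0,0,0,0,1],
])

```text
time: 9.12
ee_pos: [0.5457, 0.1772, 0.0804]
eef_rot: [0.729, 0.684, 0.01, 0.004]
ft_force: [13.3, -9.1, -2.5]
width: 0.0133
```

```bash
python3 plan.py -13 8
```

```text
t 9.12 phi 161.9 N 1.64 r 0.0296 z 0.0804 F [13.3 -9.1 -2.5] Frad -15.5 Fcw -4.5 w 0.0133
tilt fix x,y,yaw units -0.09 0.23 0.06
[0.1  0.25]
[0.17 0.22]
[0.21 0.17]
[0.24 0.12]
[0.26 0.06]
[0.27 0.  ]
[ 0.27 -0.06]
[ 0.24 -0.12]
```

send_rows([
  [0.14,0.22,0,-0.03,0.06,0.02,1],
  [0.18,0.21,0,-0.03,0.06,0.02,1],
  [0.21,0.16,0,-0.02,0.05,0.02,1],
  [0.25,0.11,0,0,0.03,0,1],
  [0.26,0.05,0,0,0,0,1],
  [0.27,-0.02,0,0,0,0,1],
  [0.26,-0.08,0,0,0,0,1],
])

```text
time: 9.7
ee_pos: [0.5871, 0.1946, 0.0803]
eef_rot: [0.727, 0.687, -0.01, 0.002]
ft_force: [-7.5, -5.9, 11.4]
width: 0.0132
```

```bash
python3 plan.py -14 8
```

```text
t 9.7 phi 63.5 N 12.57 r 0.0297 z 0.0803 F [-7.5 -5.9 11.4] Frad -8.6 Fcw -4.1 w 0.0132
tilt fix x,y,yaw units 0.18 -0.14 -0.02
[ 0.25 -0.15]
[ 0.2  -0.22]
[ 0.14 -0.26]
[ 0.07 -0.28]
[ 0.   -0.29]
[-0.07 -0.28]
[-0.14 -0.26]
[-0.19 -0.22]
```

send_rows([
  [0.24,-0.16,0.02,0.06,-0.04,0,1],
  [0.2,-0.21,0.02,0.05,-0.03,0,1],
  [0.14,-0.25,0,0.03,-0.03,0,1],
  [0.07,-0.27,0,0.02,-0.02,0,1],
  [0.01,-0.28,0,0,0,0,1],
  [-0.05,-0.27,0,0,0,0,1],
  [-0.11,-0.25,0,0,0,0,1],
])

```text
time: 10.28
ee_pos: [0.6008, 0.1547, 0.0805]
eef_rot: [0.723, 0.691, 0.003, -0.006]
ft_force: [2.4, 3.7, -0.7]
width: 0.0135
```

```bash
python3 plan.py -13 6 1
```

```text
t 10.28 phi -26.2 N 22.53 r 0.0301 z 0.0805 F [ 2.4  3.7 -0.7] Frad 0.5 Fcw -4.4 w 0.0135
tilt fix x,y,yaw units -0.14 -0.04 -0.16
[-0.12 -0.19]
[-0.16 -0.16]
[-0.19 -0.12]
[-0.21 -0.07]
[-0.23 -0.02]
[-0.22  0.03]
```

send_rows([
  [-0.12,-0.19,0,-0.04,0,-0.06,1],
  [-0.16,-0.16,0,-0.04,0,-0.05,1],
  [-0.19,-0.12,0,-0.04,0,-0.05,1],
  [-0.21,-0.07,0,0,0,0,1],
  [-0.1,-0.01,0,0,0,0,1],
  [0,0,0,0,0,0,1],
])

```text
time: 10.78
ee_pos: [0.5763, 0.138, 0.0805]
eef_rot: [0.728, 0.686, 0.001, -0.001]
ft_force: [2.2, 3.4, -0.4]
width: 0.0134
```

```bash
python3 plan.py -10 3 1
```

```text
t 10.78 phi -85.3 N 29.1 r 0.0301 z 0.0805 F [ 2.2  3.4 -0.4] Frad -3.2 Fcw -2.4 w 0.0134
tilt fix x,y,yaw units -0.04 -0.0 0.01
[-0.17  0.  ]
[-0.17  0.03]
[-0.16  0.06]
```

send_rows([
  [-0.15,0,0,0,0,0,1],
  [0,0,0,0,0,0,1],
])

```text
time: 10.95
ee_pos: [0.5712, 0.1381, 0.0805]
eef_rot: [0.728, 0.686, 0.001, -0.001]
ft_force: [0.3, 1.5, 1.4]
width: 0.0134
```

```bash
python3 plan.py -10 3 1; python3 -c "
from h import *
crop('side',240,140,160,120,5,'pics/s10.png')"
```

```text
t 10.95 phi -94.9 N 30.17 r 0.0301 z 0.0805 F [0.3 1.5 1.4] Frad -1.5 Fcw -0.2 w 0.0134
tilt fix x,y,yaw units -0.04 -0.0 0.0
[-0.17  0.03]
[-0.16  0.06]
[-0.15  0.09]
```

View pics/s10.png

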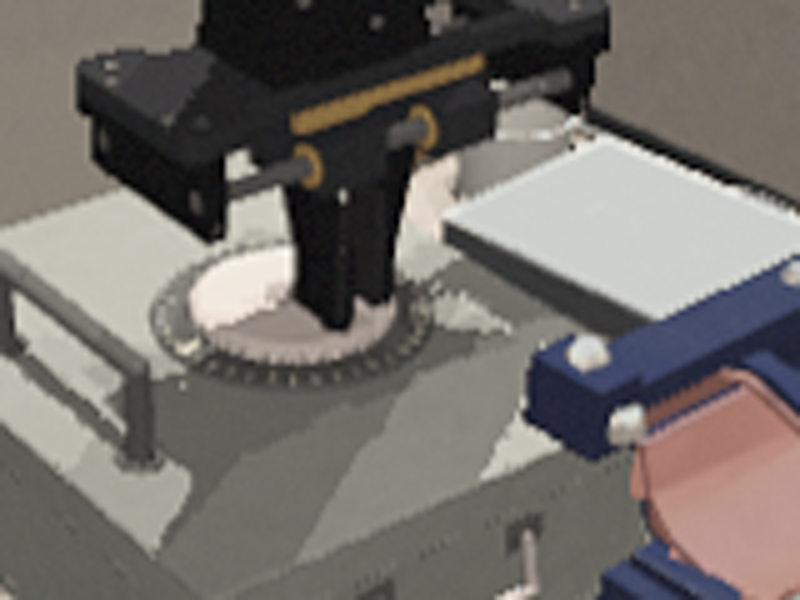

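```bash
python3 plan.py 14 8 1.15
```

```text
t 11.0 phi -94.7 N 30.15 r 0.03 z 0.0804 F [-1.2  2.6  1.6] Frad -2.5 Fcw 1.4 w 0.0135
tilt fix x,y,yaw units -0.04 -0.01 0.01
[0.28 0.01]
[0.27 0.08]
[0.24 0.14]
[0.2 0.2]
[0.15 0.24]
[0.09 0.27]
[0.02 0.28]
[-0.05  0.28]
```

send_rows([
  [0.28,0,0,0,0,0,1],
  [0.27,0.05,0,0,0,0,1],
  [0.26,0.11,0,0,0,0,1],
  [0.23,0.16,0,0,0,0,1],
  [0.18,0.21,0,0,0,0,1],
  [0.13,0.25,0,0,0,0,1],
  [0.06,0.27,0,0,0,0,1],
])

```text
time: 11.58
ee_pos: [0.6029, 0.1766, 0.0797]
eef_rot: [0.725, 0.688, -0.011, -0.012]
ft_force: [-20.5, -7.4, 18.1]
width: 0.0133
```

```bash
python3 plan.py 14 8 1.15
```

```text
t 11.58 phi 16.4 N 17.79 r 0.0303 z 0.0797 F [-20.5  -7.4  18.1] Frad -21.7 Fcw 1.3 w 0.0133
tilt fix x,y,yaw units -0.03 -0.36 -0.08
[-0.12  0.25]
[-0.17  0.22]
[-0.22  0.17]
[-0.25  0.12]
[-0.28  0.05]
[-0.28 -0.02]
[-0.27 -0.08]
[-0.24 -0.15]
```

send_rows([
  [-0.13,0.25,0.04,0,-0.12,-0.03,1],
  [-0.18,0.21,0.03,0,-0.1,-0.02,1],
  [-0.22,0.16,0.02,0,-0.08,0,1],
  [-0.26,0.1,0,0,-0.04,0,1],
  [-0.28,0.03,0,0,0,0,1],
  [-0.27,-0.05,0,0,0,0,1],
])

```text
time: 12.08
ee_pos: [0.5656, 0.1986, 0.0802]
eef_rot: [0.728, 0.686, 0.001, -0.001]
ft_force: [2.3, 0.0, -0.4]
width: 0.0135
```

```bash
python3 plan.py 15 8 1.1
```

```text
t 12.08 phi 104.9 N 7.96 r 0.0317 z 0.0802 F [ 2.3  0.  -0.4] Frad -0.6 Fcw 2.2 w 0.0135
tilt fix x,y,yaw units -0.02 -0.0 -0.01
[-0.24 -0.16]
[-0.23 -0.17]
[-0.18 -0.23]
[-0.11 -0.27]
[-0.04 -0.28]
[ 0.04 -0.28]
[ 0.11 -0.27]
[ 0.17 -0.23]
```

send_rows([
  [-0.25,-0.12,0,0,0,0,1],
  [-0.22,-0.17,0,0,0,0,1],
  [-0.18,-0.22,0,0,0,0,1],
  [-0.12,-0.26,0,0,0,0,1],
  [-0.04,-0.28,0,0,0,0,1],
  [0.03,-0.28,0,0,0,0,1],
  [0.1,-0.27,0,0,0,0,1],
])

```text
time: 12.67
ee_pos: [0.5523, 0.1454, 0.0807]
eef_rot: [0.729, 0.684, 0.011, 0.005]
ft_force: [12.3, 14.6, -12.0]
width: 0.0137
```

```bash
python3 plan.py 15 8 1.1
```

```text
t 12.67 phi -133.6 N 34.46 r 0.0312 z 0.0807 F [ 12.3  14.6 -12. ] Frad -19.1 Fcw 1.2 w 0.0137
tilt fix x,y,yaw units -0.1 0.27 0.05
[ 0.25 -0.14]
[ 0.27 -0.1 ]
[ 0.29 -0.03]
[0.28 0.04]
[0.26 0.12]
[0.22 0.18]
[0.17 0.23]
[0.1  0.27]
```

send_rows([
  [0.24,-0.13,0,-0.04,0.1,0.02,1],
  [0.26,-0.08,0,-0.03,0.09,0.02,1],
  [0.27,-0.01,0,-0.03,0.05,0.01,1],
  [0.27,0.06,0,0,0.02,0,1],
  [0.22,0.12,0,0,0,0,1],
])

```text
time: 13.08
ee_pos: [0.5867, 0.1382, 0.0805]
eef_rot: [0.729, 0.684, -0.005, -0.001]
ft_force: [-1.3, -2.1, 3.8]
width: 0.0135
```

```bash
python3 plan.py 12 5 1
```

```text
t 13.08 phi -66.6 N 27.02 r 0.0325 z 0.0805 F [-1.3 -2.1  3.8] Frad 1.4 Fcw 2.1 w 0.0135
tilt fix x,y,yaw units 0.06 -0.1 0.05
[0.14 0.18]
[0.16 0.14]
[0.12 0.17]
[0.09 0.19]
[0.05 0.2 ]
```

send_rows([
  [0.16,0.14,0,0.03,-0.05,0.02,1],
  [0.14,0.16,0,0.02,-0.03,0.02,1],
  [0.11,0.18,0,0,-0.02,0,1],
  [0.06,0.19,0,0,0,0,1],
  [0.02,0.1,0,0,0,0,1],
  [0,0,0,0,0,0,1],
])

```text
time: 13.58
ee_pos: [0.6039, 0.1622, 0.0805]
eef_rot: [0.728, 0.685, -0.0, 0.001]
ft_force: [-1.3, -1.3, 4.2]
width: 0.0135
```

```bash
python3 plan.py 6 2 1; python3 -c "
from h import *
crop('side',240,140,160,120,5,'pics/s11.png')"
```

```text
t 13.58 phi -10.8 N 20.82 r 0.0307 z 0.0805 F [-1.3 -1.3  4.2] Frad -1.0 Fcw 1.5 w 0.0135
tilt fix x,y,yaw units 0.03 0.01 0.02
[-0.01  0.11]
[0.  0.1]
```

View pics/s11.png

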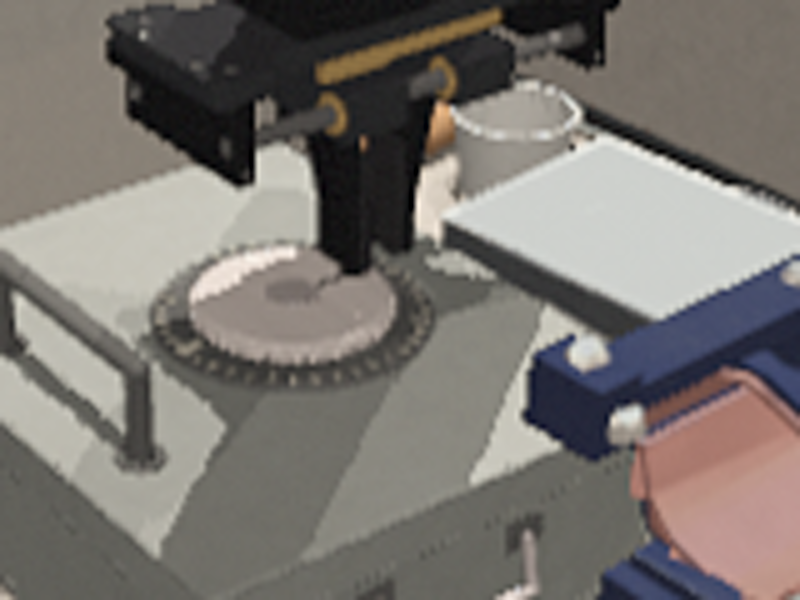

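```bash
python3 -c "
from h import *
S=lambda u,v:((u+.5)/5-.5+240,(v+.5)/5-.5+140)
a=ray('side',S(318,287),.099);b=ray('side',S(348,269),.099);d=b-a;print(a,b,np.degrees(np.arctan2(d[1],d[0])))
c=ray('side',S(292,290),.1);d=b-c;print(c,np.degrees(np.arctan2(d[1],d[0])))
im=r.camera('side');cv2.imwrite('pics/s12.png',cv2.resize(im[180:215,270:325],None,fx=14,fy=14,interpolation=cv2.INTER_CUBIC))"
```

```text
[0.58475283 0.16916388 0.099     ] [0.60329464 0.17239292 0.099     ] 9.878938907727436
[0.57419499 0.17258657 0.1       ] -0.38129087269653056
```

View pics/s12.png

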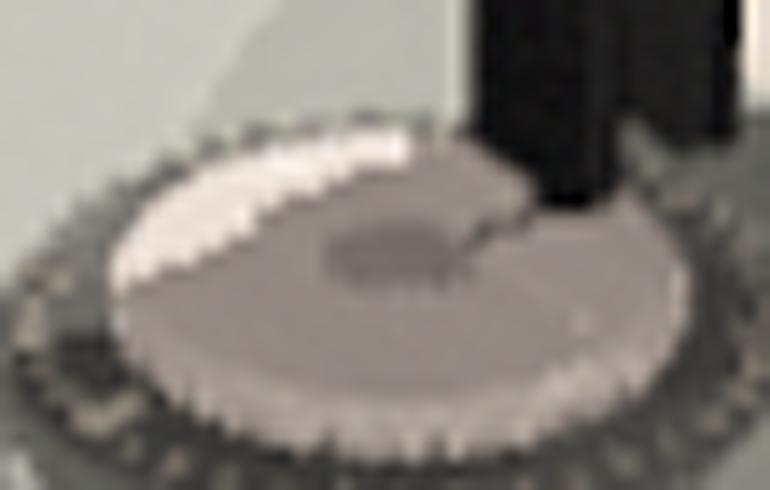

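```bash
python3 -c "
from h import *
S=lambda u,v:((u+.5)/14-.5+270,(v+.5)/14-.5+180)
c=ray('side',S(397,252),.1)
for p in((470,247),(500,225),(528,207)):
  b=ray('side',S(*p),.099);d=b-c;print(b,np.degrees(np.arctan2(d[1],d[0])),np.hypot(*d[:2]))
for N in(19,20,21):
  a=np.radians(180-9*N-3.4);q=np.array([.5725,.170,.099])+.03*np.array([np.cos(a),np.sin(a),0]);print(N,[((proj('side',x)-[270,180])*14).round() for x in ([.5725,.17,.099],(q+[.5725,.17,.099])/2,q)])
"
```

```text
[0.58415907 0.16874959 0.099     ] -22.66322442090304 0.010801868968706167
[0.59145193 0.17074496 0.099     ] -7.154940417174515 0.017396126993529517
[0.59786214 0.17208235 0.099     ] -2.0066238324989345 0.02368539500481582
19 [array([394., 264.]), array([469., 226.]), array([541., 188.])]
20 [array([394., 264.]), array([480., 232.]), array([564., 201.])]
21 [array([394., 264.]), array([489., 239.]), array([582., 215.])]
```

send_rows([
  [0,0.07,0,0,0,0,1],
  [0,0,0,0,0,0,1],
])

```text
time: 13.85
ee_pos: [0.604, 0.1639, 0.0805]
eef_rot: [0.729, 0.685, -0.0, 0.001]
ft_force: [-1.1, 2.1, 2.2]
width: 0.0136
```

```bash
python3 plan.py -6 8 1
```

```text
t 13.85 phi -7.6 N 20.47 r 0.0305 z 0.0805 F [-1.1  2.1  2.2] Frad -1.4 Fcw -1.9 w 0.0136
tilt fix x,y,yaw units 0.02 0.02 0.03
[-0.04 -0.1 ]
[-0.03 -0.1 ]
[-0.04 -0.1 ]
[-0.05 -0.09]
[-0.06 -0.09]
[-0.07 -0.08]
[-0.08 -0.07]
[-0.08 -0.06]
```

send_rows([
  [-0.03,-0.12,0,0,0,0,1],
  [-0.03,-0.12,0,0,0,0,1],
  [-0.04,-0.11,0,0,0,0,1],
  [-0.05,-0.1,0,0,0,0,1],
  [-0.06,-0.09,0,0,0,0,1],
  [-0.06,-0.08,0,0,0,0,1],
])

```text
time: 14.35
ee_pos: [0.598, 0.1471, 0.0806]
eef_rot: [0.728, 0.686, 0.005, 0.001]
ft_force: [2.9, 2.6, -0.7]
width: 0.0134
```

```bash
python3 plan.py -3 8 1
```

```text
t 14.35 phi -40.8 N 24.15 r 0.0319 z 0.0806 F [ 2.9  2.6 -0.7] Frad 0.5 Fcw -3.9 w 0.0134
tilt fix x,y,yaw units -0.05 0.09 0.01
[-0.08  0.  ]
[-0.04 -0.04]
[-0.04 -0.03]
[-0.04 -0.03]
[-0.04 -0.03]
[-0.04 -0.03]
[-0.05 -0.03]
[-0.05 -0.02]
```

send_rows([
  [-0.06,-0.04,0,0,0.02,0,1],
  [-0.055,-0.04,0,0,0.02,0,1],
  [-0.055,-0.03,0,0,0.02,0,1],
  [-0.055,-0.03,0,0,0.01,0,1],
])

```text
time: 14.68
ee_pos: [0.5907, 0.1406, 0.0806]
eef_rot: [0.729, 0.685, 0.002, -0.001]
ft_force: [2.2, 0.0, -0.4]
width: 0.0136
```

```bash
python3 plan.py -3 5 1.1
```

```text
t 14.68 phi -58.4 N 26.11 r 0.0322 z 0.0806 F [ 2.2  0.  -0.4] Frad 1.1 Fcw -1.9 w 0.0136
tilt fix x,y,yaw units -0.03 0.02 0.03
[-0.09  0.03]
[-0.05 -0.03]
[-0.05 -0.02]
[-0.05 -0.02]
[-0.05 -0.02]
```

send_rows([
  [-0.05,-0.015,0,0,0,0,1],
  [-0.05,-0.015,0,0,0,0,1],
  [-0.05,-0.01,0,0,0,0,1],
])

```text
time: 14.93
ee_pos: [0.586, 0.138, 0.0806]
eef_rot: [0.729, 0.685, 0.001, 0.0]
ft_force: [4.1, -2.1, -0.3]
width: 0.0132
```

```bash
python3 plan.py -3 3 1.1
```

```text
t 14.93 phi -67.9 N 27.17 r 0.0323 z 0.0806 F [ 4.1 -2.1 -0.3] Frad 3.5 Fcw -3.0 w 0.0132
tilt fix x,y,yaw units -0.02 0.02 0.04
[-0.08  0.05]
[-0.05 -0.02]
[-0.06 -0.01]
```

send_rows([
  [-0.055,0,0,0,0,0,1],
  [-0.055,0,0,0,0,0,1],
  [-0.055,0,0,0,0,0,1],
])

```text
time: 15.18
ee_pos: [0.5809, 0.1363, 0.0806]
eef_rot: [0.729, 0.684, 0.001, 0.001]
ft_force: [4.2, -3.1, -0.7]
width: 0.0135
```

```bash
python3 plan.py -3 3 1.1
```

```text
t 15.18 phi -77.4 N 28.22 r 0.0325 z 0.0806 F [ 4.2 -3.1 -0.7] Frad 3.9 Fcw -3.4 w 0.0135
tilt fix x,y,yaw units 0.01 0.02 0.05
[-0.07  0.07]
[-0.06 -0.01]
[-0.06 -0.01]
```

send_rows([
  [-0.055,0.015,0,0,0,0,1],
  [-0.055,0.02,0,0,0,0,1],
  [-0.055,0.02,0,0,0,0,1],
])

```text
time: 15.43
ee_pos: [0.5757, 0.1355, 0.0806]
eef_rot: [0.73, 0.683, -0.001, 0.002]
ft_force: [2.1, -4.2, 1.4]
width: 0.0133
```

```bash
python3 plan.py -3 3 1.1
```

```text
t 15.43 phi -86.7 N 29.25 r 0.0326 z 0.0806 F [ 2.1 -4.2  1.4] Frad 4.3 Fcw -1.9 w 0.0133
tilt fix x,y,yaw units 0.04 0.02 0.08
[-0.06  0.08]
[-0.06  0.  ]
[-0.06  0.  ]
```

send_rows([
  [-0.055,0.02,0,0.02,0,0.03,1],
  [-0.055,0.02,0,0.02,0,0.03,1],
  [-0.055,0.02,0,0,0,0.02,1],
])

```text
time: 15.68
ee_pos: [0.57, 0.1357, 0.0805]
eef_rot: [0.728, 0.686, -0.0, 0.001]
ft_force: [1.2, -4.1, 1.9]
width: 0.0134
```

```bash
python3 plan.py -3 3 1.1
```

```text
t 15.68 phi -96.7 N 30.37 r 0.0325 z 0.0805 F [ 1.2 -4.1  1.9] Frad 3.9 Fcw -1.7 w 0.0134
tilt fix x,y,yaw units 0.03 0.01 0.01
[-0.05  0.09]
[-0.06  0.01]
[-0.06  0.01]
```

send_rows([
  [-0.055,0.03,0,0,0,0,1],
  [-0.055,0.03,0,0,0,0,1],
  [-0.055,0.03,0,0,0,0,1],
])

```text
time: 15.93
ee_pos: [0.5641, 0.137, 0.0806]
eef_rot: [0.728, 0.685, -0.002, 0.002]
ft_force: [2.1, -4.2, 2.9]
width: 0.0131
```

```bash
python3 plan.py -3 3 1.1
```

```text
t 15.93 phi -107.3 N 31.55 r 0.0325 z 0.0806 F [ 2.1 -4.2  2.9] Frad 3.4 Fcw -3.2 w 0.0131
tilt fix x,y,yaw units 0.05 -0.0 0.02
[-0.03  0.1 ]
[-0.05  0.02]
[-0.05  0.02]
```

send_rows([
  [-0.05,0.04,0,0.02,0,0,1],
  [-0.05,0.04,0,0.01,0,0,1],
  [-0.05,0.04,0,0,0,0,1],
])

```text
time: 16.18
ee_pos: [0.5582, 0.1399, 0.0805]
eef_rot: [0.728, 0.685, -0.002, 0.001]
ft_force: [0.7, -3.9, 2.6]
width: 0.0134
```

```bash
python3 plan.py -3 3 1.1
```

```text
t 16.18 phi -119.1 N 32.85 r 0.0322 z 0.0805 F [ 0.7 -3.9  2.6] Frad 3.0 Fcw -2.5 w 0.0134
tilt fix x,y,yaw units 0.04 -0.02 0.02
[-0.01  0.09]
[-0.05  0.03]
[-0.05  0.03]
```

send_rows([
  [-0.045,0.045,0,0.02,0,0,1],
  [-0.045,0.045,0,0.01,0,0,1],
  [-0.04,0.045,0,0,0,0,1],
])

```text
time: 16.43
ee_pos: [0.5528, 0.1442, 0.0805]
eef_rot: [0.728, 0.685, -0.002, -0.001]
ft_force: [-0.4, -4.3, 4.2]
width: 0.0136
```

```bash
python3 plan.py -3 3 1.1
```

```text
t 16.43 phi -131.4 N 34.22 r 0.0318 z 0.0805 F [-0.4 -4.3  4.2] Frad 3.5 Fcw -2.6 w 0.0136
tilt fix x,y,yaw units 0.02 -0.04 0.02
[-0.    0.08]
[-0.04  0.04]
[-0.04  0.04]
```

send_rows([
  [-0.035,0.05,0,0.01,0,0,1],
  [-0.03,0.05,0,0.01,0,0,1],
  [-0.03,0.05,0,0,0,0,1],
])

```text
time: 16.68
ee_pos: [0.5486, 0.1492, 0.0805]
eef_rot: [0.728, 0.686, -0.002, -0.002]
ft_force: [-1.8, -3.3, 3.7]
width: 0.0135
```

```bash
python3 plan.py -3 3 1.1
```

```text
t 16.68 phi -143.2 N 35.54 r 0.0314 z 0.0805 F [-1.8 -3.3  3.7] Frad 3.5 Fcw -1.6 w 0.0135
tilt fix x,y,yaw units 0.01 -0.06 0.01
[0.   0.07]
[-0.03  0.05]
[-0.03  0.05]
```

send_rows([
  [-0.025,0.05,0,0,-0.02,0,1],
  [-0.02,0.05,0,0,-0.02,0,1],
  [-0.02,0.05,0,0,-0.01,0,1],
])

```text
time: 16.93
ee_pos: [0.5455, 0.156, 0.0805]
eef_rot: [0.728, 0.686, -0.0, -0.001]
ft_force: [-0.8, -0.3, 2.7]
width: 0.0134
```

```bash
python3 plan.py -3 3 1.1
```

```text
t 16.93 phi -156.9 N 37.06 r 0.0308 z 0.0805 F [-0.8 -0.3  2.7] Frad 0.8 Fcw 0.0 w 0.0134
tilt fix x,y,yaw units -0.01 -0.02 -0.01
[0.   0.06]
[-0.02  0.05]
[-0.02  0.06]
```

send_rows([
  [-0.01,0.055,0,0,0,0,1],
  [-0.01,0.055,0,0,0,0,1],
])

```text
time: 17.1
ee_pos: [0.5445, 0.1598, 0.0804]
eef_rot: [0.727, 0.686, -0.0, -0.001]
ft_force: [-0.5, -8.7, 4.5]
width: 0.0135
```

```bash
python3 plan.py -3 3 1.1
```

```text
t 17.1 phi -164.4 N 37.89 r 0.0304 z 0.0804 F [-0.5 -8.7  4.5] Frad 2.8 Fcw -8.2 w 0.0135
tilt fix x,y,yaw units -0.01 -0.02 -0.02
[-0.    0.06]
[-0.01  0.06]
[-0.01  0.06]
```

send_rows([
  [0,0.03,0,0,0,0,1],
])

```text
time: 17.18
ee_pos: [0.5446, 0.1598, 0.0804]
eef_rot: [0.727, 0.686, -0.001, -0.0]
ft_force: [-2.7, -7.9, 6.1]
width: 0.0131
```

```bash
python3 plan.py -3 1 1.1
```

```text
t 17.18 phi -164.4 N 37.88 r 0.0304 z 0.0804 F [-2.7 -7.9  6.1] Frad 4.7 Fcw -6.9 w 0.0131
tilt fix x,y,yaw units 0.01 -0.02 -0.01
[-0.    0.06]
```

send_rows([
  [0,0.05,0,0,0,0,1],
])

```text
time: 17.27
ee_pos: [0.5445, 0.1599, 0.0804]
eef_rot: [0.728, 0.686, -0.002, 0.0]
ft_force: [-3.6, -10.0, 7.9]
width: 0.0134
```

```bash
python3 plan.py -3 1 1.1
```

```text
t 17.27 phi -164.6 N 37.91 r 0.0304 z 0.0804 F [ -3.6 -10.    7.9] Frad 6.1 Fcw -8.7 w 0.0134
tilt fix x,y,yaw units 0.04 -0.03 -0.0
[-0.    0.06]
```

send_rows([
  [0,-0.02,0,0,0,0,-0.2],
  [0,0,0,0,0,0,-0.2],
  [0,0,0,0,0,0,-0.2],
  [0,0,0,0,0,0,-0.2],
  [0,0,0,0,0,0,-0.2],
  [0,0,0,0,0,0,-0.2],
])

```text
time: 17.77
ee_pos: [0.5441, 0.162, 0.0795]
eef_rot: [0.727, 0.687, -0.001, -0.001]
ft_force: [-0.4, -0.2, 1.0]
width: 0.0454
```

```bash
python3 plan.py -3 1 1.1;python3 -c "
from h import *
crop('side',230,140,160,120,5,'pics/s13.png')"
```

```text
t 17.77 phi -168.5 N 38.35 r 0.0303 z 0.0795 F [-0.4 -0.2  1. ] Frad 0.4 Fcw -0.1 w 0.0454
tilt fix x,y,yaw units -0.0 -0.04 -0.02
[0.   0.06]
```

View pics/s13.png

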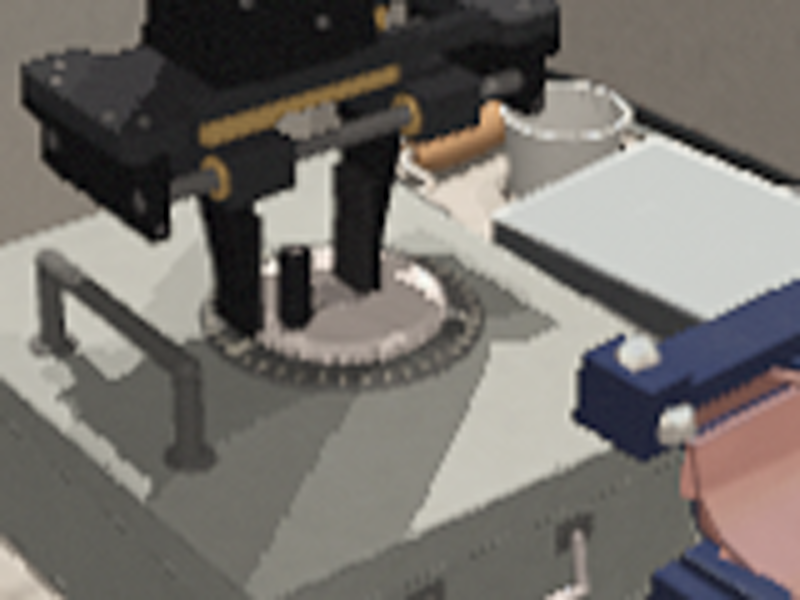

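send_rows([
  [0,0,0.5,0,0,0,-0.2],
  [0,0,0.9,0,0,0,-0.2],
  [0,0,0.5,0,0,0,-0.2],
  [-0.6,0.1,0,0,0,0,-0.2],
  [-0.7,0.13,0,0,0,0,-0.2],
  [-0.7,0.13,0,0,0,0,-0.2],
  [-0.35,0.05,0,0,0,0,-0.2],
  [0,0,0,0,0,0,-0.2],
])

```text
time: 18.48
ee_pos: [0.4706, 0.1757, 0.1382]
eef_rot: [0.727, 0.687, -0.001, -0.002]
ft_force: [0.4, -0.6, 0.4]
width: 0.0522
```

```bash
python3 st.py;python3 -c "
from h import *
crop('side',230,120,160,120,5,'pics/s14.png');crop('top',195,160,145,125,5,'pics/t14.png')"
```

```text
t 18.4833 p [0.4706 0.1757 0.1382] phi 177.2 r 0.1049 yaw -3.28 z [-0.0041  0.0021 -1.    ] F [ 0.4 -0.6  0.4] w 0.0522 T [-0.03 -0.18  0.02]
```

View pics/s14.png

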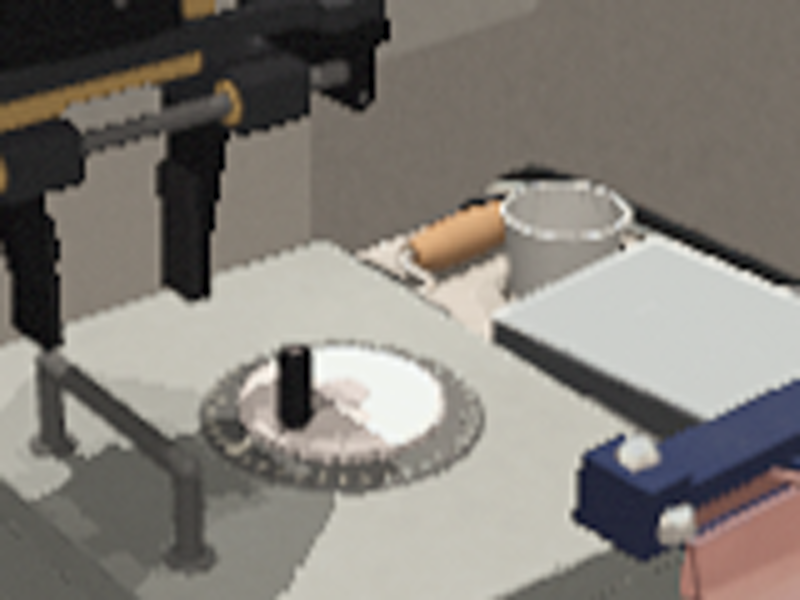

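View pics/t14.png

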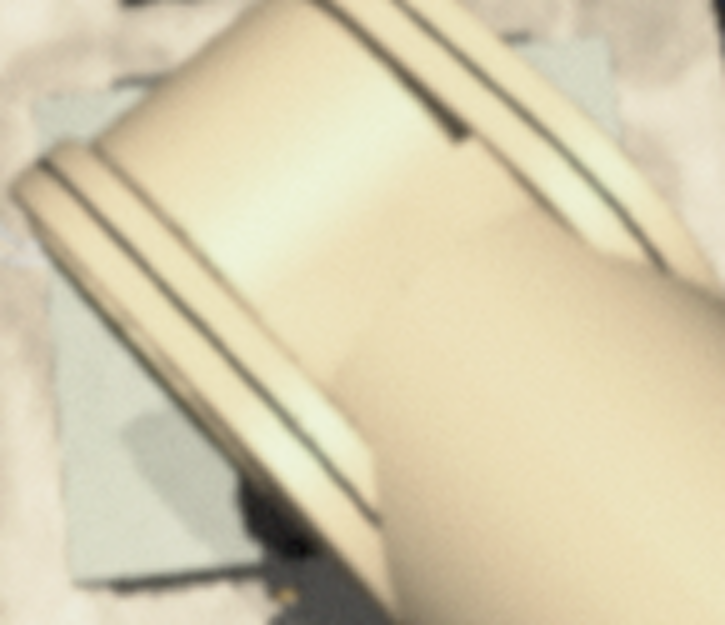

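send_rows([
  [0,-0.05,-0.5,0,0,0,-0.2],
  [0,0,-0.7,0,0,0,-0.2],
  [0,0,-0.5,0,0,0,-0.2],
  [0,0,-0.1,0,0,0,-0.2],
])

```text
time: 18.92
ee_pos: [0.4775, 0.1727, 0.0838]
eef_rot: [0.729, 0.685, 0.002, -0.001]
ft_force: [0.1, 0.1, -0.3]
width: 0.0522
```

```bash
python3 st.py;python3 -c "
from h import *
crop('side',220,120,160,120,5,'pics/s15.png')"
```

```text
t 18.9167 p [0.4775 0.1727 0.0838] phi 178.7 r 0.0978 yaw -3.54 z [ 0.0012  0.0043 -1.    ] F [ 0.1  0.1 -0.3] w 0.0522 T [-0.07 -0.03  0.04]
```

View pics/s15.png

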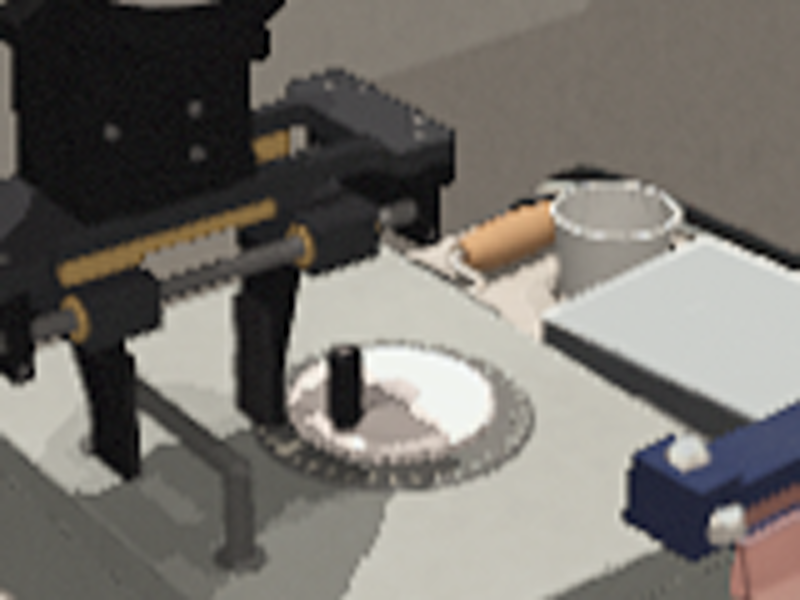

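send_rows([
  [-0.2,0.02,-0.05,0,0,0,1],
  [0,0,0,0,0,0,1],
  [0,0,0,0,0,0,1],
  [0,0,0,0,0,0,1],
  [0,0,0,0,0,0,1],
  [0,0,0,0,0,0,1],
  [0,0,0,0,0,0,1],
  [0,0,0,0,0,0,1],
  [0,0,0,0,0,0,1],
], grip_force=25)

```text
time: 19.72
ee_pos: [0.4702, 0.1744, 0.0857]
eef_rot: [0.728, 0.685, 0.001, -0.002]
ft_force: [6.9, -0.3, -6.1]
width: 0.009
```

```bash
python3 st.py;python3 -c "
from h import *
crop('side',220,120,160,120,5,'pics/s16.png')"
```

```text
t 19.7167 p [0.4702 0.1744 0.0857] phi 177.9 r 0.1052 yaw -3.51 z [-0.0021  0.0043 -1.    ] F [ 6.9 -0.3 -6.1] w 0.009 T [-0.01 -1.71 -0.01]
```

View pics/s16.png

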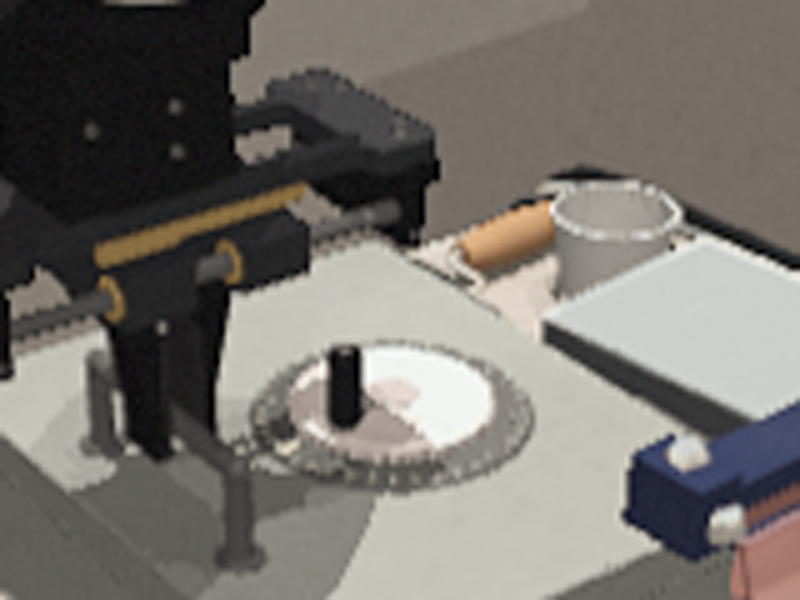

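send_rows([
  [0.08,-0.005,0.32,0,0,0,1],
  [0.1,-0.006,0.32,0,0,0,1],
  [0.12,-0.007,0.31,0,0,0,1],
])

```text
time: 20.02
ee_pos: [0.4778, 0.1739, 0.1122]
eef_rot: [0.728, 0.685, -0.0, -0.004]
ft_force: [3.2, 2.4, -11.0]
width: 0.0091
```

```bash
python3 st.py;python3 -c "
from h import *
crop('side',220,120,160,120,5,'pics/s17.png')"
```

```text
t 20.0167 p [0.4778 0.1739 0.1122] phi 178.0 r 0.0975 yaw -3.47 z [-0.0057  0.0055 -1.    ] F [  3.2   2.4 -11. ] w 0.0091 T [ 0.59 -0.43 -0.06]
```

View pics/s17.png

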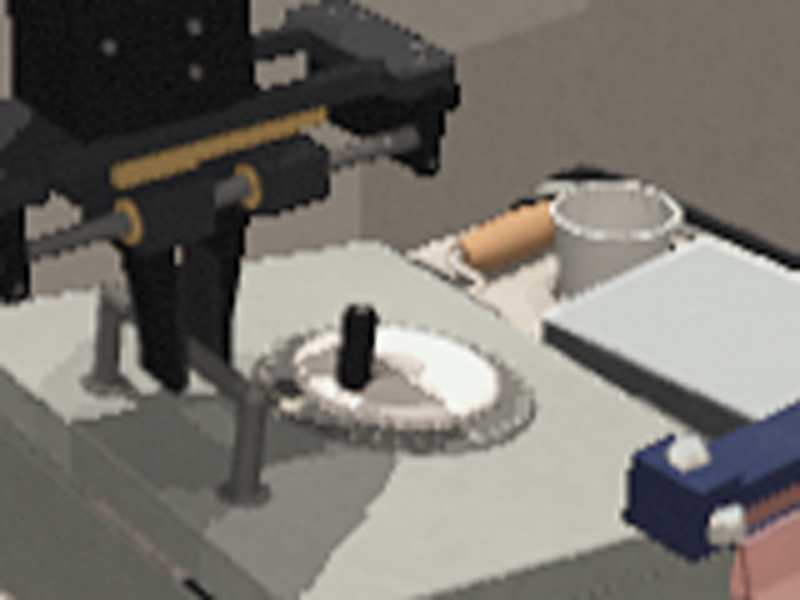

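send_rows([
  [0.13,-0.008,0.31,0,0,0,1],
  [0.145,-0.008,0.3,0,0,0,1],
  [0.16,-0.01,0.295,0,0,0,1],
  [0.175,-0.01,0.285,0,0,0,1],
  [0.19,-0.01,0.275,0,0,0,1],
  [0.2,-0.012,0.265,0,0,0,1],
])

```text
time: 20.57
ee_pos: [0.5093, 0.1721, 0.1683]
eef_rot: [0.728, 0.685, -0.001, -0.005]
ft_force: [4.7, 4.4, -17.6]
width: 0.0093
```

```bash
cat > lid.py <<'E'
from h import *
s,y,z=yaw();p=s['ee_pos'];h0=np.array([.4702,.1744,.0857])
u=np.array([np.cos(np.radians(3.4)),-np.sin(np.radians(3.4))]);d=p-h0
X=.187-d[:2]@u;Z=.042+d[2];th=np.degrees(np.arctan2(Z,X))-12.66
print('t',round(s['time'],2),'p',p.round(4),'theta',th.round(1),'R',np.hypot(X,Z).round(4),'F',s['ft_force'].round(1),'T',s['torque'].round(2),'w',round(s['width'],4),'tilt',z.round(4),'yaw',round(y,2), 'ylat',(d[:2]@[-u[1],u[0]]).round(4))
print(s['joint_positions'].round(2))
E
python3 lid.py
```

```text
t 20.57 p [0.5093 0.1721 0.1683] theta 27.5 R 0.1933 F [  4.7   4.4 -17.6] T [ 0.85 -1.16 -0.06] w 0.0093 tilt [-0.0087  0.006  -0.9999] yaw -3.45 ylat 0.0001
[ 0.33  0.26 -0.85  1.68  0.19  1.29 -0.61]
```

send_rows([
  [0.225,-0.013,0.245,0,0,0,1],
  [0.235,-0.014,0.235,0,0,0,1],
  [0.25,-0.015,0.22,0,0,0,1],
  [0.26,-0.015,0.21,0,0,0,1],
  [0.27,-0.016,0.2,0,0,0,1],
  [0.15,-0.008,0.1,0,0,0,1],
  [0,0,0,0,0,0,1],
])

```text
time: 21.15
ee_pos: [0.5515, 0.1699, 0.2076]
eef_rot: [0.728, 0.686, -0.005, -0.009]
ft_force: [0.6, 1.3, -8.8]
width: 0.0093
```

```bash
python3 lid.py; python3 -c "
from h import *
cv2.imwrite('pics/s18.png',r.camera('side'))"
```

```text
t 21.15 p [0.5515 0.1699 0.2076] theta 44.5 R 0.195 F [ 0.6  1.3 -8.8] T [ 0.36 -0.18  0.  ] w 0.0093 tilt [-0.0192  0.0067 -0.9998] yaw -3.41 ylat 0.0003
[ 0.29  0.34 -0.82  1.52  0.23  1.41 -0.6 ]
```

View pics/s18.png

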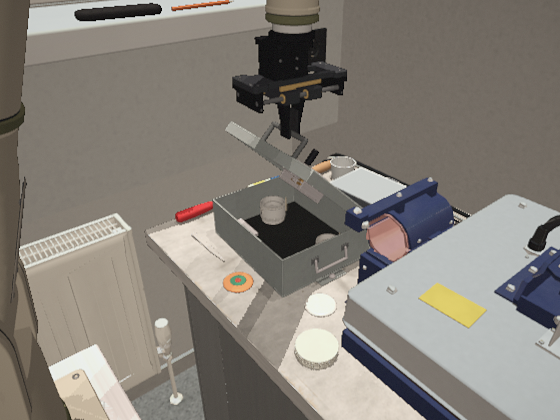

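send_rows([
  [0,0,0,0,0,0,0.4],
  [0,0,0,0,0,0,0.4],
  [0,0,0,0,0,0,0.4],
  [0,0,0,0,0,0,0.4],
])

```text
time: 21.53
ee_pos: [0.5534, 0.1691, 0.2112]
eef_rot: [0.728, 0.685, -0.002, -0.006]
ft_force: [-0.1, 0.1, -0.2]
width: 0.024
```

```bash
python3 lid.py; python3 -c "
from h import *
crop('side',200,60,160,150,4,'pics/s19.png')"
```

```text
t 21.53 p [0.5534 0.1691 0.2112] theta 45.6 R 0.1969 F [-0.1  0.1 -0.2] T [-0.03 -0.12 -0.03] w 0.024 tilt [-0.0115  0.0057 -0.9999] yaw -3.5 ylat -0.0004
[ 0.29  0.33 -0.82  1.52  0.23  1.41 -0.6 ]
```

View pics/s19.png

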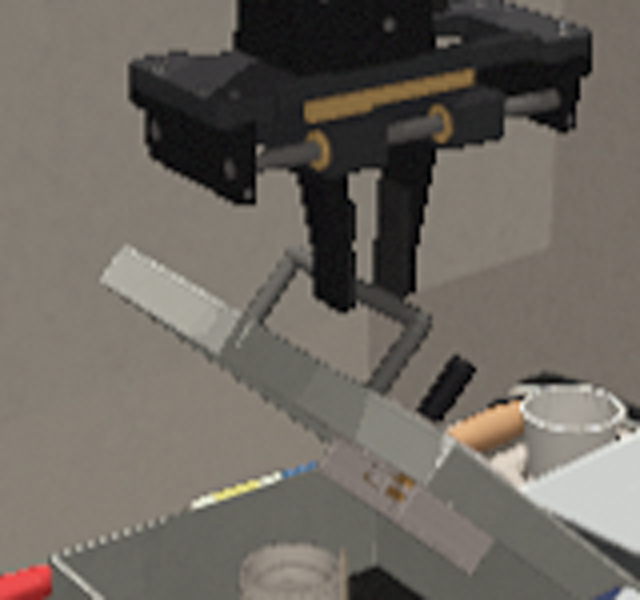

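Released and the lid stays put. Retracting straight up.

send_rows([
  [0,0,0.4,0,0,0,0.4],
  [0,0,0.6,0,0,0,0.4],
  [0,0,0.8,0,0,0,0.4],
  [0,0,0.8,0,0,0,0.4],
  [0,0,0.5,0,0,0,0.4],
  [0,0,0,0,0,0,0.4],
  [0,0,0,0,0,0,0.4],
])

```text
time: 22.17
ee_pos: [0.5527, 0.1683, 0.3148]
eef_rot: [0.729, 0.685, -0.001, -0.004]
ft_force: [0.5, -0.8, -0.8]
width: 0.0262
```

```bash
python3 lid.py; python3 -c "
from h import *
im=r.camera('side');cv2.imwrite('pics/s20.png',im);cv2.imwrite('pics/t20.png',r.camera('top'))"
```

```text
t 22.17 p [0.5527 0.1683 0.3148] theta 56.3 R 0.2905 F [ 0.5 -0.8 -0.8] T [ 0.04 -0.13  0.03] w 0.0262 tilt [-0.0069  0.0053 -1.    ] yaw -3.54 ylat -0.0012
[ 0.28  0.29 -0.83  1.34  0.21  1.61 -0.58]
```

View pics/s20.png

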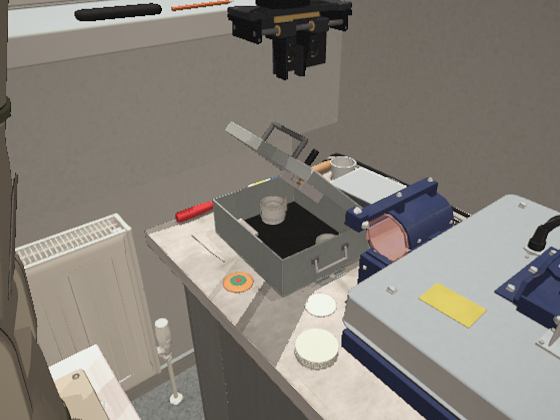

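View pics/t20.png

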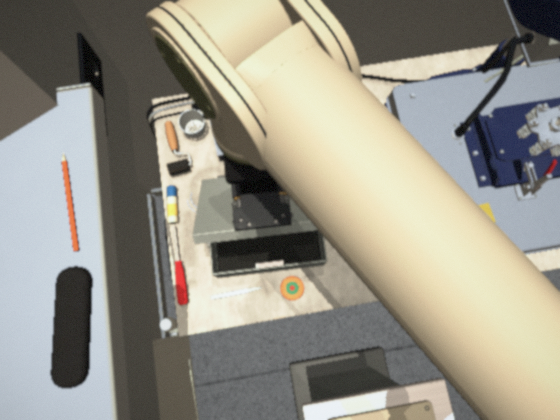

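```bash
python3 -c "
from bench import r
print(r.close_job())"
```

```text
the job is handed in; nothing more can be done
None
```

The lockbox is unlocked and its lid stands open at about 44°, worked out from the arm's position when I let go of the handle. I handed the job in at about 22 s with the gripper clear of everything.

**Dial:**
- I turned it clockwise about 790°, a bit over two turns, and stopped at about 30.2.
- I then went anticlockwise past 20 once and stopped at 20 the second time. The arm reading gave 20.5. I put the real value at 20.2 to 20.5, because the peg shifts up to 2.5 mm between the pads. A picture taken just before the last small nudge put the line between 20 and 20.7.
- The slow clockwise turn came up solid at about 37.9. I pressed lightly twice more to be sure; it did not move, and I read no more than 9 N along the turn (the collar slips at about 13 N).

**Lid:** it lifted with about 11 to 18 N on the wrist. It stayed put after I let go and backed straight up.

**Last checks:**
- **Force:** the wrist force is back to about zero.
- **Side picture:** the lid is open, and the badge, shell, films, tweezers and red driver look unmoved.
- **Top picture:** the glue stick is also in place there. The arm hides the shell and films in that view.

**One disagreement:** the reported TCP height is about 27 mm below where both cameras show the fingertips. I went down to 0.079 m over the 0.099 m disc without touching it, so I set heights from the pictures and watched the force.

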